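# Make up a parts kit: hanging tubs onto the carrier, each with its own lid

## Task

Lift every tub of fittings up and off its hook and seat it fully down over the two pins of a free place on the steel carrier, keeping it upright so that nothing spills; then press onto each tub the lid that fits it, flush all round. A lid without a tub is spare, and the jar, the friction disc and the wrench must not be disturbed.

Things in the scene. Friction and masses are not known exactly. Their poses are not given: they have to be found in the camera images.
- tub_round_big: open plastic tub of fittings, large round, 66 mm in diameter, 80 mm tall, 4 mm walls, 0.2 kg; may be absent. Origin: centre of underside, z up. Hanger on its back (+x): inverted-U lip to x = 50 mm, top 76 mm, tongue's lower end 50 mm above the underside. Underside: two 12 mm square holes 14 mm deep at x = +-14 mm, y = 0. Grip from above across y under the rim.
- lid_round_big: lid for the like-shaped tub: flange 70 mm round, 4 mm thick (8 to 12 mm above origin), over an 8 mm deep plug 2.5 mm a side smaller than the tub's mouth; bar grip on top along x, 34 mm long, 14 mm wide, 12 to 36 mm above origin. Origin: centre of plug's underside, z up; 72 mm above the tub's origin when seated. 0.05 kg, lies upright on the bench
- tub_round_small: open plastic tub of fittings, small round, 48 mm in diameter, 80 mm tall, 4 mm walls, 0.2 kg; may be absent. Origin: centre of underside, z up. Hanger on its back (+x): inverted-U lip to x = 50 mm, top 76 mm, tongue's lower end 50 mm above the underside. Underside: two 12 mm square holes 14 mm deep at x = +-14 mm, y = 0. Grip from above across y under the rim.
- lid_round_small: lid for the like-shaped tub: flange 52 mm round, 4 mm thick (8 to 12 mm above origin), over an 8 mm deep plug 2.5 mm a side smaller than the tub's mouth; bar grip on top along x, 34 mm long, 14 mm wide, 12 to 36 mm above origin. Origin: centre of plug's underside, z up; 72 mm above the tub's origin when seated. 0.05 kg, lies upright on the bench
- tub_square: open plastic tub of fittings, square, 66 x 66 mm, 80 mm tall, 4 mm walls, 0.2 kg; may be absent. Origin: centre of underside, z up. Hanger on its back (+x): inverted-U lip to x = 50 mm, top 76 mm, tongue's lower end 50 mm above the underside. Underside: two 12 mm square holes 14 mm deep at x = +-14 mm, y = 0. Grip from above across y under the rim.
- lid_square: lid for the like-shaped tub: flange 70 x 70 mm square, 4 mm thick (8 to 12 mm above origin), over an 8 mm deep plug 2.5 mm a side smaller than the tub's mouth; bar grip on top along x, 34 mm long, 14 mm wide, 12 to 36 mm above origin. Origin: centre of plug's underside, z up; 72 mm above the tub's origin when seated. 0.05 kg, lies upright on the bench
- tub_narrow: open plastic tub of fittings, narrow, 66 (x) x 44 mm (y), 80 mm tall, 4 mm walls, 0.2 kg; may be absent. Origin: centre of underside, z up. Hanger on its back (+x): inverted-U lip to x = 50 mm, top 76 mm, tongue's lower end 50 mm above the underside. Underside: two 12 mm square holes 14 mm deep at x = +-14 mm, y = 0. Grip from above across y under the rim.
- lid_narrow: lid for the like-shaped tub: flange 70 (x) x 48 mm (y) narrow, 4 mm thick (8 to 12 mm above origin), over an 8 mm deep plug 2.5 mm a side smaller than the tub's mouth; bar grip on top along x, 34 mm long, 14 mm wide, 12 to 36 mm above origin. Origin: centre of plug's underside, z up; 72 mm above the tub's origin when seated. 0.05 kg, lies upright on the bench
- hook_stand: fixed steel stand, four upturned hook plates in a row along y; tubs hang on its -x side. Origin: underside centre. Plates 26 mm wide, 6 thick, x = -33 mm, y = -180, -60, 60, 180 mm, tops 150 mm high. Hanging tub: origin at x = -74 mm, 80 mm high, same yaw; its tongue is behind the plate, so raise it straight up at least 22 mm, better 35
- carrier: fixed dark steel carrier plate, 250 x 250 x 12 mm, wire handles 38 mm high at y = +-115 mm; four places, each with two upright round-tipped dowel pins 8 mm in diameter, 12 mm tall. Origin: underside centre
- place1 (a point): one of the carrier's four places: the point on the plate's top (12 mm above the bench) midway between its two pins, which stand at x = +14 and -14 mm; axes as the carrier's. A seated tub has its origin here, its x axis along this x axis, either way round
- place2 (a point): one of the carrier's four places: the point on the plate's top (12 mm above the bench) midway between its two pins, which stand at x = +14 and -14 mm; axes as the carrier's. A seated tub has its origin here, its x axis along this x axis, either way round
- place3 (a point): one of the carrier's four places: the point on the plate's top (12 mm above the bench) midway between its two pins, which stand at x = +14 and -14 mm; axes as the carrier's. A seated tub has its origin here, its x axis along this x axis, either way round
- place4 (a point): one of the carrier's four places: the point on the plate's top (12 mm above the bench) midway between its two pins, which stand at x = +14 and -14 mm; axes as the carrier's. A seated tub has its origin here, its x axis along this x axis, either way round
- jar: bystander: glass jar with steel cap, 76 mm in diameter, 120 mm tall; origin at the centre of its underside
- clutch_disc: bystander: black friction ring 100 mm in diameter, 10 mm thick, lying on the bench; origin at the centre of its underside
- wrench: bystander: steel wrench lying on the bench; origin at its underside
Not all that is in view belongs to the job. What is shaped like the tub_narrow but orange is not meant.

How it is judged (in metres and radians):
At the end, for the whole second after the job is handed in: Every tub present sits on a carrier place, pins in its holes (within 5 mm sideways, 4 mm in height, tilt under 0.08 rad), with its own lid fully in (within 6 mm of centre, origin 69 to 74.5 mm above the tub's, parallel within 0.06 rad), released and at rest (((horizontal distance between tub_round_big and place1 below 0.005 m and z of tub_round_big in the frame of place1 between -0.004 and 0.004 m) or (horizontal distance between tub_round_big and place2 below 0.005 m and z of tub_round_big in the frame of place2 between -0.004 and 0.004 m) or (horizontal distance between tub_round_big and place3 below 0.005 m and z of tub_round_big in the frame of place3 between -0.004 and 0.004 m) or (horizontal distance between tub_round_big and place4 below 0.005 m and z of tub_round_big in the frame of place4 between -0.004 and 0.004 m)) and angle between each of tub_round_big, tub_round_small, tub_square, tub_narrow's own z axis and vertical below 0.08 rad and horizontal distance between lid_round_big and tub_round_big below 0.006 m and z of lid_round_big in the frame of tub_round_big between 0.069 and 0.0745 m and angle between the z axis of lid_round_big and the z axis of tub_round_big, either way round below 0.06 rad and linear speed of each of tub_round_big, lid_round_big, tub_round_small, lid_round_small, tub_square, lid_square, tub_narrow, lid_narrow below 0.02 m/s and ((horizontal distance between tub_round_small and place1 below 0.005 m and z of tub_round_small in the frame of place1 between -0.004 and 0.004 m) or (horizontal distance between tub_round_small and place2 below 0.005 m and z of tub_round_small in the frame of place2 between -0.004 and 0.004 m) or (horizontal distance between tub_round_small and place3 below 0.005 m and z of tub_round_small in the frame of place3 between -0.004 and 0.004 m) or (horizontal distance between tub_round_small and place4 below 0.005 m and z of tub_round_small in the frame of place4 between -0.004 and 0.004 m)) and horizontal distance between lid_round_small and tub_round_small below 0.006 m and z of lid_round_small in the frame of tub_round_small between 0.069 and 0.0745 m and angle between the z axis of lid_round_small and the z axis of tub_round_small, either way round below 0.06 rad and ((horizontal distance between tub_square and place1 below 0.005 m and z of tub_square in the frame of place1 between -0.004 and 0.004 m) or (horizontal distance between tub_square and place2 below 0.005 m and z of tub_square in the frame of place2 between -0.004 and 0.004 m) or (horizontal distance between tub_square and place3 below 0.005 m and z of tub_square in the frame of place3 between -0.004 and 0.004 m) or (horizontal distance between tub_square and place4 below 0.005 m and z of tub_square in the frame of place4 between -0.004 and 0.004 m)) and horizontal distance between lid_square and tub_square below 0.006 m and z of lid_square in the frame of tub_square between 0.069 and 0.0745 m and angle between the z axis of lid_square and the z axis of tub_square, either way round below 0.06 rad and ((horizontal distance between tub_narrow and place1 below 0.005 m and z of tub_narrow in the frame of place1 between -0.004 and 0.004 m) or (horizontal distance between tub_narrow and place2 below 0.005 m and z of tub_narrow in the frame of place2 between -0.004 and 0.004 m) or (horizontal distance between tub_narrow and place3 below 0.005 m and z of tub_narrow in the frame of place3 between -0.004 and 0.004 m) or (horizontal distance between tub_narrow and place4 below 0.005 m and z of tub_narrow in the frame of place4 between -0.004 and 0.004 m)) and horizontal distance between lid_narrow and tub_narrow below 0.006 m and z of lid_narrow in the frame of tub_narrow between 0.069 and 0.0745 m and angle between the z axis of lid_narrow and the z axis of tub_narrow, either way round below 0.06 rad); the robot touches nothing.
It fails at once if a tub is tipped over or far enough to spill (more than 0.6 rad) (angle between any of tub_round_big, tub_round_small, tub_square, tub_narrow's own z axis and vertical above 0.6 rad).
It fails at once if the jar, friction disc or wrench is shifted by more than 30 mm (distance of any of jar, clutch_disc, wrench from where it was at the start of the episode above 0.03 m).
Of tub_round_big, tub_round_small, tub_square, tub_narrow only 3 to 4 are there at a start; the rules pass over those that are not, and their reading is None.
At some moment in a run one of lid_round_big, lid_round_small, lid_square, lid_narrow may be knocked a few centimetres aside while the robot is not near it.
It also fails if it takes over 210 s, if anything falls off the work surface, if the arm or the gripper's body presses on something with over 40 N, if the wrist force passes 120 N, or if a joint passes its speed limit or range.

## Robot

A 6-joint arm with a two-finger parallel gripper is mounted at the origin on the work surface. World frame = base frame: x ahead of the robot, y to its left, z up, the work surface at z = 0. Lengths are in m, angles in degrees, forces in N, time in s.
With the tool pointing down it reaches from about 0.25 to 0.725 m from the base axis. Payload 9.7 kg.
Tool frame: the origin (TCP) lies at the very end of the fingers, on their centre line; the grasp point (between the pads) lies 19 mm behind it; z points along the fingers, y is the line along which they close (so a half turn about z gives the same grasp; the last joint's range is limited). The gripper opens to 85 mm and grips with 20 to 120 N. Pads are 22 mm wide; open, the fingers measure 114 mm over their backs; the gripper's body (76 mm by 85 mm) begins 54 mm behind the grasp point. The pads swing forward as they close: fully open they stand 13 mm farther back than shut.
Start: joints at [67.953, 4.979, 10.078, 95.1, 0, 90], TCP at [0.206, 0.51, 0.231] pointing down, gripper open.
Joint ranges: [-179.16, 179.16], [-48.56, 103.87], [-65.8, 70.77], [-126.05, 130.52], [-82.76, 87.17], [-180, 180]. Speed limits (degrees/s): [127.2, 127.2, 147.25, 180, 180, 180].

## Interface

Orientations are given as a 3x3 rotation matrix whose columns are the frame's x, y, z axes.
In Python, from rig import readout, capture, camera_info, manip gives the robot as it stands.
- The arm moves only by the tool step_arm, never from a script. Its arguments are lists of equal length, an entry for each row: "travel": the shift along the tool's x, y, z normalised to -1 to 1, where 1 is 0.5 m, a list of three; "delta_rot": the turn, a rotation vector about the tool's x, y, z normalised to -1 to 1, where 1 is 30 degrees, a list of three. In form: {"travel": [[tx, ty, tz], ...], "delta_rot": [[ax, ay, az], ...]}. A call has 1 to 8 rows; each row is the pose to reach, as a shift and turn from the pose commanded when the call began, along the tool's axes at that moment; what a row does not reach only later rows make up. A row lasts 1/10 s, in which the tool goes at most 50 mm and 8.59 degrees, less where a joint would pass 70% of its speed; a pose out of reach is approached as far as the arm can. A call with a number of a shift or a turn outside -1 to 1 is refused whole. A call with a gripper value outside its range is refused whole. "grip" is the opening, from 0 (shut) to 1 (fully open), set as the call begins (left out, the last holds). The fingers move at their own pace and stop on an object; the grip force is fixed at half the most. Time passes only in rows, so rows that repeat a pose let the fingers close. It gives the time, the measured TCP pose, the force, the opening and the grip force at its end, in the units of the state.
- readout.sense(): the state, without advancing time (a new reading comes with each control period).
- capture(name): name is "side" or "top"; returns (picture, depth): 480x640x3 uint8, red, green, blue; 480x640 float32, m along the optical axis (not along the pixel's ray), 0 where there is no reading.
- camera_info(name): a dict with "mtx" (3x3 intrinsics, pixels), "k1" (the pictures are not rectified: a ray, as slopes to the right and down, at radius r is drawn at 1 + k1 r^2 times it, then the intrinsics apply), "eye" and "attitude" of the camera in the world. Camera axes: x right, y down, z forward; pixel columns grow to the right and rows downward; lengths in m; the calibration is good to about 2 mm. A picture is of the moment at which its call begins. camera_info takes no time and is no camera call.
- manip.close_job(): hands the job in; it is judged then, once.
The state is a dict: "clock": time; "q": joint angles; "dq": joint speeds; "effort": joint torques, N m; "position": TCP position; "tcp_rot": TCP orientation; "contact_force": force on the tool from outside, world axes, zero at the start; "wrist_torque": the same for the moment, N m; "gripper_width": opening from 0.0 (shut) to 1.0 (fully open); "grip_force": force on a finger pad.
Only numpy, scipy, OpenCV 4.12 (cv2) and the standard library are available. Lean on these libraries where they do the work, as an engineer would, in place of code of your own. Each camera call takes 0.05 s, during which the arm holds its last target. There are 200 camera calls.

## Working session

There is one attempt and no reset: what is moved stays moved. The work goes in short steps, Python scripts to look and compute and a tool call to move; the robot and the scene stay as the last step left them, time stands still between calls to the robot, and variables do not carry over. Pictures are saved under pics/ and viewed, at most 14 in all, crops included, and the job is handed in when it is done.

Besides the shell and the picture viewer there is one more tool, called after ">>>" as name(argument=value, ...) on one line, values as JSON. step_arm: Moves the arm, as the interface text tells. Scaled input: -1 to 1 covers 0.5 m each way for a shift and 30 degrees each way for a turn. Its arguments: {"type":"object","properties":{"travel":{"type":"array"},"delta_rot":{"type":"array"},"grip":{"type":"number"}},"required":["travel","delta_rot"]}

```bash
mkdir -p pics; ls; cat > h.py <<'E'
import numpy as np, cv2
from rig import readout, capture, camera_info, manip
def cloud(name):
    im,d=capture(name); c=camera_info(name); K=np.array(c['mtx'],float); k1=float(c['k1'])
    v,u=np.mgrid[:480,:640]
    p=cv2.undistortPoints(np.stack([u,v],-1).reshape(-1,1,2).astype(float),K,np.array([k1,0,0,0,0.])).reshape(480,640,2)
    P=np.dstack([p[...,0]*d,p[...,1]*d,d])
    W=P@np.array(c['attitude']).T+np.array(c['eye']); W[d==0]=np.nan
    return im,d,W
def save(n,im): cv2.imwrite('pics/'+n+'.png',im[...,::-1])
E
python3 - <<'E'
from h import *
for n in ['side','top']:
    im,d,W=cloud(n); save(n+'0',im); np.savez('/tmp/'+n+'0',im=im,W=W); print(camera_info(n))
print(readout.sense())
E
```

```text
pics
{'mtx': array([[592.13303236,   0.        , 320.93797938],
       [  0.        , 592.13303236, 247.41023285],
       [  0.        ,   0.        ,   1.        ]]), 'k1': -0.1543463940645913, 'eye': array([ 0.16578496, -1.09357354,  0.81198998]), 'attitude': array([[ 0.94415746, -0.15802501,  0.28912762],
       [-0.32906639, -0.49694925,  0.80296747],
       [ 0.01679282, -0.85326991, -0.52119906]])}
{'mtx': array([[446.34522933,   0.        , 322.16150783],
       [  0.        , 446.34522933, 236.41380564],
       [  0.        ,   0.        ,   1.        ]]), 'k1': -0.09123423440394562, 'eye': array([ 0.41179139, -0.00127233,  0.89679494]), 'attitude': array([[ 0.00818509, -0.98314886,  0.18262345],
       [-0.99994655, -0.00920108, -0.00471666],
       [ 0.00631751, -0.18257508, -0.98317162]])}
{'clock': 0.1, 'q': array([ 6.79526335e+01,  5.00875444e+00,  1.00390370e+01,  9.50999673e+01,
       -4.89891003e-04,  8.99988361e+01]), 'dq': array([-0.03154167,  0.14359549,  0.15089271,  0.10883018, -0.1348215 ,
       -0.06122804]), 'effort': array([ 6.32262836e-04, -5.21562839e+01,  4.65655124e+01,  1.59118522e-02,
        6.64218828e-05, -4.86679915e-05]), 'position': array([0.20637949, 0.50958733, 0.23064662]), 'tcp_rot': array([[-9.26881479e-01,  3.75353864e-01, -4.48613574e-04],
       [ 3.75354132e-01,  9.26880789e-01, -1.13049803e-03],
       [-8.52549853e-06, -1.21622664e-03, -9.99999260e-01]]), 'contact_force': array([ 0.57959996,  0.9674687 , -0.45647736]), 'wrist_torque': array([-0.00896615, -0.00490572,  0.05097533]), 'grip_force': 0.0, 'gripper_width': 1.001266493474364}
```

View pics/top0.png

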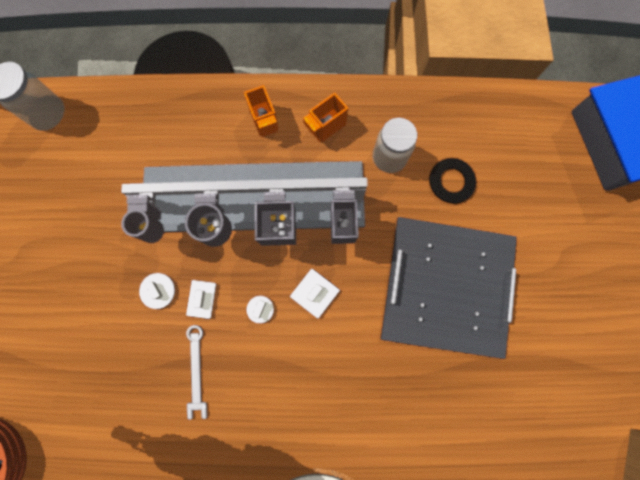

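View pics/side0.png

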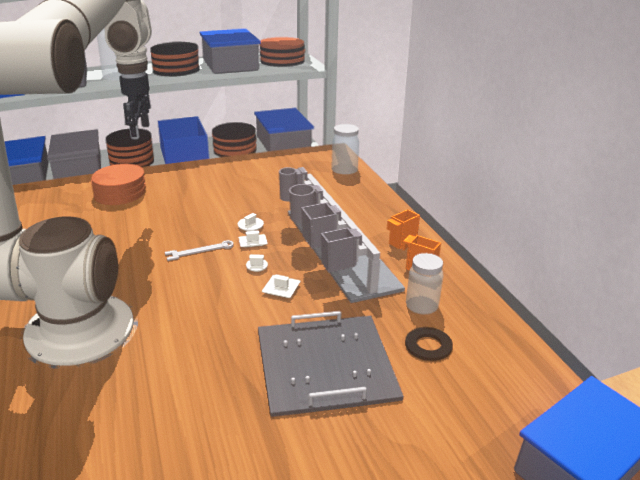

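The top view shows four tubs hanging: small round at (135,222), big round (205,222), square (275,222) and narrow (344,218). The lids are big round (157,291), narrow (201,300), small round (260,310) and square (315,293). The carrier pins are at about (430,246)/(428,260), (484,254)/(483,268), (422,305)/(421,319) and (477,314)/(476,328). The side view agrees, and the orange boxes are decoys.

```bash
cat >> h.py <<'E'
def ray(name,uv,z):
    "intersect pixels with plane z"
    c=camera_info(name); K=np.array(c['mtx'],float)
    p=cv2.undistortPoints(np.array(uv,float).reshape(-1,1,2),K,np.array([float(c['k1']),0,0,0,0.])).reshape(-1,2)
    r=np.c_[p,np.ones(len(p))]@np.array(c['attitude']).T; e=np.array(c['eye'])
    return e+r*((z-e[2])/r[:,2])[:,None]
def refine(im,uv,w=5):
    g=cv2.cvtColor(im,cv2.COLOR_RGB2GRAY).astype(float); o=[]
    for u,v in uv:
        s=g[v-w:v+w+1,u-w:u+w+1]; m=np.clip(s-np.median(s)-25,0,None); vv,uu=np.mgrid[-w:w+1,-w:w+1]
        o.append([u+(m*uu).sum()/m.sum(),v+(m*vv).sum()/m.sum()])
    return np.array(o)
def comp(W,mask,u,v,r):
    vv,uu=np.mgrid[:480,:640]; return W[mask&(abs(uu-u)<r)&(abs(vv-v)<r)]
def rect(P):
    (cx,cy),(w,h),a=cv2.minAreaRect((P[:,:2]*1000).astype(np.float32)); return np.round([cx,cy,w,h,a],1)
def lids(im,W,lst,z0=0):
    br=im.min(-1)>120; z=W[...,2]-z0
    for n,u,v in lst:
        F=comp(W,br&(z>.004)&(z<.019),u,v,32); B=comp(W,br&(z>.026)&(z<.045),u,v,32)
        print(n,'flange',rect(F),len(F),'z',np.round(np.median(F[:,2])*1e3,1),'bar',rect(B),len(B),'z',np.round(np.median(B[:,2])*1e3,1))
LT=[('rbig',157,291),('narrow',201,300),('rsmall',260,310),('square',315,293)]
PT=[(430,246),(428,260),(484,254),(483,268),(422,305),(421,319),(477,314),(476,328)]
E
python3 - <<'E'
from h import *
a=np.load('/tmp/top0.npz'); im,W=a['im'],a['W']
q=refine(im,PT,4); P=ray('top',q,.022)*1e3; print(q.round(1).tolist()); print(P[:,:2].round(1).tolist())
b=np.load('/tmp/side0.npz')
PS=[(286,344),(299,342),(343,338),(356,336),(293,381),(307,380),(354,375),(369,373)]
qs=refine(b['im'],PS,5); print((ray('side',qs,.022)*1e3)[:,:2].round(1).tolist())
lids(im,W,LT); 
z=W[...,2]
for n,u,v in [('rsmall',135,222),('rbig',205,222),('sq',275,222),('nar',344,218)]:
    R=comp(W,(z>.152)&(z<.17),u,v,34); R=R[R[:,0]<np.nanmedian(R[:,0])+.2]
    print(n,rect(R),len(R),R[:,2].max().round(4), np.percentile(R[:,:2]*1e3,[1,99],axis=0).round(1).tolist())
Wb=b['W']
D=W[(np.isfinite(z))&(z>.008)&(z<.016)&(im.max(-1)<90)&(W[...,1]<-.1)]; print('carrier',rect(D),len(D))
E
cat > /tmp/c.py <<'E'
import sys; sys.path.insert(0,'.')
from h import *
im=np.load('/tmp/top0.npz')['im']; save('topcrop',cv2.resize(im[150:345,110:380],None,fx=2.9,fy=2.9,interpolation=cv2.INTER_CUBIC))
E
python3 /tmp/c.py
```

```text
[[429.3, 244.8], [427.6, 258.6], [482.9, 253.6], [481.6, 267.3], [421.9, 304.5], [420.1, 318.8], [476.7, 313.3], [475.2, 327.5]]
[[559.2, -219.9], [531.3, -215.6], [542.2, -328.6], [514.5, -324.4], [440.8, -201.5], [413.1, -197.3], [423.6, -310.0], [396.1, -305.8]]
[[413.8, -199.7], [441.2, -204.4], [532.1, -218.4], [559.5, -223.2], [396.9, -308.3], [424.2, -312.4], [514.8, -327.0], [542.8, -331.3]]
rbig flange [460.2 305.2 109.5  71.3  80.2] 817 z 11.7 bar [463.5 324.8  34.5  15.3  34.1] 146 z 35.3
narrow flange [434.6 256.6  92.   99.4  86.5] 784 z 11.4 bar [448.9 233.3  15.1  34.   81.7] 143 z 35.4
rsmall flange [431.7  97.6  49.   87.7   2.5] 403 z 11.4 bar [429.5 115.8  14.2  33.4  69.1] 135 z 35.1
square flange [462.6   8.5  70.3  70.2  52.8] 1129 z 11.4 bar [462.5   8.5  13.9  33.7  53.4] 130 z 35.2
rsmall [583.5 316.3  46.8  74.2  88.8] 547 0.1617 [[547.5, 294.5], [620.2, 339.1]]
rbig [582.2 197.1  65.2  84.   89.5] 537 0.1624 [[541.1, 165.5], [623.8, 228.8]]
sq [585.5  77.4  83.8  65.2   1.6] 586 0.1624 [[543.8, 44.5], [626.7, 110.2]]
nar [589.9 -43.   84.2  44.2   1. ] 511 0.1618 [[548.5, -65.4], [631.3, -21.2]]
carrier [ 624.  -340.6  416.4  656.3   48. ] 9844
```

View pics/topcrop.png

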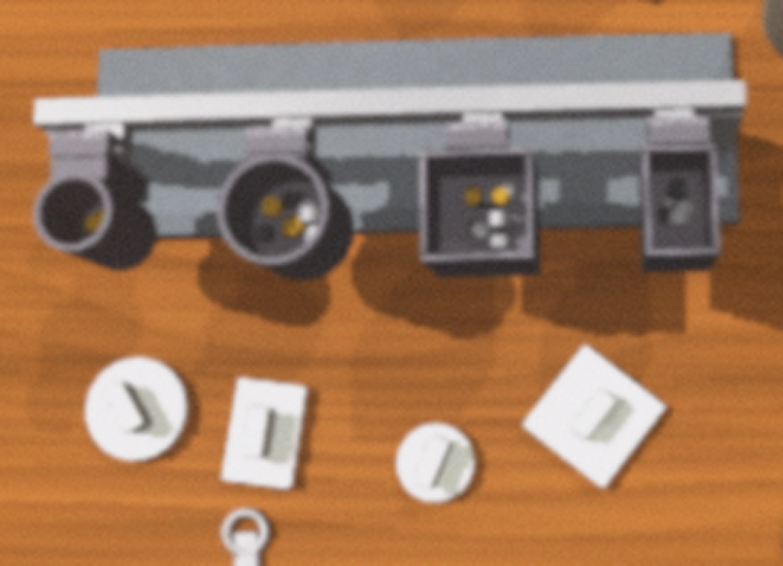

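Poses are measured, and the two cameras differ by about 2.5 mm in y. I'll plan the moves with a small helper that tracks the rounded commands.

```bash
cat >> h.py <<'E'
from scipy.spatial.transform import Rotation as Ro
def Rt(t):
    t=np.radians(t); c,s=np.cos(t),np.sin(t); return np.array([[c,s,0],[s,-c,0],[0,0,-1.]])
def plan(calls, p=None, R=None):
    "calls: list of lists of (x,y,z mm,t deg,nrows); prints call rows from measured pose"
    s=readout.sense(); p=np.array(s['position']) if p is None else p; R=np.array(s['tcp_rot']) if R is None else R
    for c in calls:
        T=[];D=[]
        for x,y,z,t,n in c:
            tr=np.round(R.T@(np.array([x,y,z])/1e3-p)/.5,3); dr=np.round(np.degrees(Ro.from_matrix(R.T@Rt(t)).as_rotvec())/30,3)
            T+=[(tr+0.).tolist()]*n; D+=[(dr+0.).tolist()]*n
        print('travel',[[*map(float,a)] for a in T],'rot',D)
        p=p+R@np.array(T[-1])*.5; R=R@Ro.from_rotvec(np.radians(np.array(D[-1])*30)).as_matrix()
E
python3 - <<'E'
from h import *
plan([[(570.5,315,231,181.7,8)],[(570.5,315,231,181.7,3),(570.5,315,118,181.7,5)]])
E
```

```text
travel [[-0.821, -0.087, -0.001], [-0.821, -0.087, -0.001], [-0.821, -0.087, -0.001], [-0.821, -0.087, -0.001], [-0.821, -0.087, -0.001], [-0.821, -0.087, -0.001], [-0.821, -0.087, -0.001], [-0.821, -0.087, -0.001]] rot [[-0.002, 0.0, -0.792], [-0.002, 0.0, -0.792], [-0.002, 0.0, -0.792], [-0.002, 0.0, -0.792], [-0.002, 0.0, -0.792], [-0.002, 0.0, -0.792], [-0.002, 0.0, -0.792], [-0.002, 0.0, -0.792]]
travel [[0.0, 0.0, 0.0], [0.0, 0.0, 0.0], [0.0, 0.0, 0.0], [0.0, 0.0, 0.226], [0.0, 0.0, 0.226], [0.0, 0.0, 0.226], [0.0, 0.0, 0.226], [0.0, 0.0, 0.226]] rot [[0.0, -0.001, 0.0], [0.0, -0.001, 0.0], [0.0, -0.001, 0.0], [0.0, -0.001, 0.0], [0.0, -0.001, 0.0], [0.0, -0.001, 0.0], [0.0, -0.001, 0.0], [0.0, -0.001, 0.0]]
```

>>> step_arm(travel=[[-0.821,-0.087,0],[-0.821,-0.087,0],[-0.821,-0.087,0],[-0.821,-0.087,0],[-0.821,-0.087,0],[-0.821,-0.087,0],[-0.821,-0.087,0],[-0.821,-0.087,0]], delta_rot=[[0,0,-0.792],[0,0,-0.792],[0,0,-0.792],[0,0,-0.792],[0,0,-0.792],[0,0,-0.792],[0,0,-0.792],[0,0,-0.792]], grip=1)

```text
clock: 0.9
position: [0.5509, 0.3254, 0.2309]
tcp_rot: [[-1.0, -0.03, -0.0], [-0.03, 1.0, -0.0], [0.0, -0.0, -1.0]]
contact_force: [0.5, 0.3, 0.1]
gripper_width: 0.997
grip_force: 0.0
```

```bash
python3 - <<'E'
from h import *
print(readout.sense()['q'].round(1))
plan([[(570.5,315,231,181.7,2)]]) 
E
```

```text
[30.6 18.  25.2 97.2  0.  28.9]
travel [[-0.039, -0.022, 0.0], [-0.039, -0.022, 0.0]] rot [[0.0, -0.001, 0.0], [0.0, -0.001, 0.0]]
```

>>> step_arm(travel=[[0,0,0],[0,0,0],[0,0,0],[0,0,0]], delta_rot=[[0,0,0],[0,0,0],[0,0,0],[0,0,0]])

```text
clock: 1.3
position: [0.5484, 0.3276, 0.2316]
tcp_rot: [[-1.0, -0.031, 0.0], [-0.031, 1.0, 0.0], [-0.0, 0.0, -1.0]]
contact_force: [-0.1, 0.1, -0.4]
gripper_width: 1.005
grip_force: 0.0
```

```bash
python3 - <<'E'
from h import *
s=readout.sense(); print(s['position'],s['dq'].round(2))
im,d,W=cloud('top'); save('t1',im)
plan([[(570.5,315,231,181.7,3),(570.5,315,118,181.7,5)]]) 
E
```

```text
[0.54839636 0.32755755 0.2316449 ] [ 0.16 -0.19  0.09 -0.06 -0.1  -0.13]
travel [[-0.043, -0.027, 0.001], [-0.043, -0.027, 0.001], [-0.043, -0.027, 0.001], [-0.043, -0.027, 0.227], [-0.043, -0.027, 0.227], [-0.043, -0.027, 0.227], [-0.043, -0.027, 0.227], [-0.043, -0.027, 0.227]] rot [[0.0, 0.001, 0.004], [0.0, 0.001, 0.004], [0.0, 0.001, 0.004], [0.0, 0.001, 0.004], [0.0, 0.001, 0.004], [0.0, 0.001, 0.004], [0.0, 0.001, 0.004], [0.0, 0.001, 0.004]]
```

View pics/t1.png

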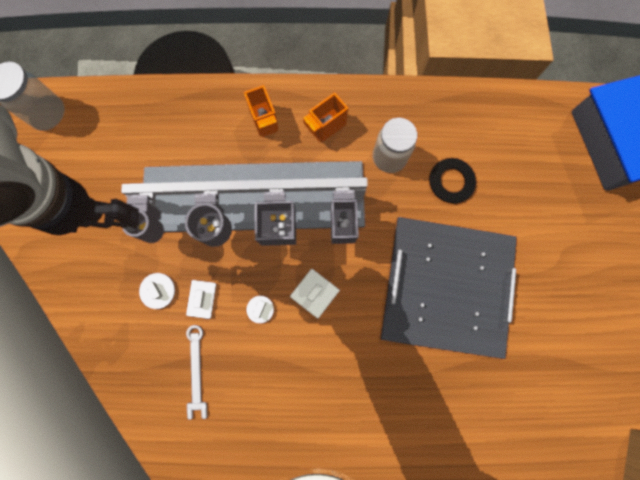

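The gripper is above and beside the small round tub at about (120,212), and everything else is unchanged. Descending.

>>> step_arm(travel=[[-0.043,-0.027,0.001],[-0.043,-0.027,0.001],[-0.043,-0.027,0.001],[-0.043,-0.027,0.227],[-0.043,-0.027,0.227],[-0.043,-0.027,0.227],[-0.043,-0.027,0.227],[-0.043,-0.027,0.227]], delta_rot=[[0,0,0.004],[0,0,0.004],[0,0,0.004],[0,0,0.004],[0,0,0.004],[0,0,0.004],[0,0,0.004],[0,0,0.004]])

```text
clock: 2.15
position: [0.5718, 0.3147, 0.1206]
tcp_rot: [[-1.0, -0.028, 0.003], [-0.028, 1.0, 0.001], [-0.003, 0.001, -1.0]]
contact_force: [-0.5, -0.2, 0.6]
gripper_width: 0.999
grip_force: 0.0
```

>>> step_arm(travel=[[0,0,0],[0,0,0],[0,0,0],[0,0,0],[0,0,0],[0,0,0],[0,0,0],[0,0,0]], delta_rot=[[0,0,0],[0,0,0],[0,0,0],[0,0,0],[0,0,0],[0,0,0],[0,0,0],[0,0,0]], grip=0)

```text
clock: 2.95
position: [0.5719, 0.3144, 0.1197]
tcp_rot: [[-1.0, -0.028, 0.002], [-0.028, 1.0, 0.002], [-0.002, 0.002, -1.0]]
contact_force: [-1.0, 1.5, 6.4]
gripper_width: 0.555
grip_force: 60.7
```

```bash
python3 - <<'E'
from h import *
plan([[(572,314.5,255,181.7,5)],[(550,-20,255,176,8)],[(528.6,-327.8,255,171.1,8)]]) 
E
```

```text
travel [[-0.001, 0.001, -0.271], [-0.001, 0.001, -0.271], [-0.001, 0.001, -0.271], [-0.001, 0.001, -0.271], [-0.001, 0.001, -0.271]] rot [[0.003, 0.005, -0.003], [0.003, 0.005, -0.003], [0.003, 0.005, -0.003], [0.003, 0.005, -0.003], [0.003, 0.005, -0.003]]
travel [[0.064, -0.668, 0.0], [0.064, -0.668, 0.0], [0.064, -0.668, 0.0], [0.064, -0.668, 0.0], [0.064, -0.668, 0.0], [0.064, -0.668, 0.0], [0.064, -0.668, 0.0], [0.064, -0.668, 0.0]] rot [[0.0, 0.0, 0.19], [0.0, 0.0, 0.19], [0.0, 0.0, 0.19], [0.0, 0.0, 0.19], [0.0, 0.0, 0.19], [0.0, 0.0, 0.19], [0.0, 0.0, 0.19], [0.0, 0.0, 0.19]]
travel [[-0.001, -0.617, 0.0], [-0.001, -0.617, 0.0], [-0.001, -0.617, 0.0], [-0.001, -0.617, 0.0], [-0.001, -0.617, 0.0], [-0.001, -0.617, 0.0], [-0.001, -0.617, 0.0], [-0.001, -0.617, 0.0]] rot [[0.0, 0.0, 0.163], [0.0, 0.0, 0.163], [0.0, 0.0, 0.163], [0.0, 0.0, 0.163], [0.0, 0.0, 0.163], [0.0, 0.0, 0.163], [0.0, 0.0, 0.163], [0.0, 0.0, 0.163]]
```

>>> step_arm(travel=[[0,0,-0.08],[0,0,-0.16],[0,0,-0.24],[0,0,-0.271],[0,0,-0.271]], delta_rot=[[0,0,0],[0,0,0],[0,0,0],[0,0,0],[0,0,0]])

```text
clock: 3.45
position: [0.572, 0.3143, 0.2565]
tcp_rot: [[-1.0, -0.028, 0.004], [-0.028, 1.0, 0.002], [-0.004, 0.002, -1.0]]
contact_force: [-0.2, 0.8, -3.8]
gripper_width: 0.554
grip_force: 65.6
```

>>> step_arm(travel=[[0.006,-0.05,0],[0.012,-0.14,0],[0.02,-0.24,0],[0.03,-0.34,0],[0.04,-0.44,0],[0.05,-0.54,0],[0.06,-0.63,0],[0.064,-0.668,0]], delta_rot=[[0,0,0.02],[0,0,0.04],[0,0,0.08],[0,0,0.11],[0,0,0.13],[0,0,0.16],[0,0,0.18],[0,0,0.19]])

```text
clock: 4.25
position: [0.5475, -0.0244, 0.2517]
tcp_rot: [[-0.997, 0.075, -0.002], [0.075, 0.997, -0.001], [0.002, -0.001, -1.0]]
contact_force: [0.8, 0.3, -2.7]
gripper_width: 0.553
grip_force: 65.4
```

>>> step_arm(travel=[[0,-0.05,0],[0,-0.14,0],[0,-0.24,0],[0,-0.34,0],[0,-0.44,0],[0,-0.53,0],[-0.001,-0.59,0],[-0.001,-0.617,0]], delta_rot=[[0,0,0.02],[0,0,0.04],[0,0,0.08],[0,0,0.11],[0,0,0.13],[0,0,0.15],[0,0,0.163],[0,0,0.163]])

```text
clock: 5.05
position: [0.5259, -0.3312, 0.2508]
tcp_rot: [[-0.987, 0.159, -0.003], [0.159, 0.987, 0.001], [0.003, 0.001, -1.0]]
contact_force: [0.1, -0.0, -2.2]
gripper_width: 0.556
grip_force: 65.4
```

>>> step_arm(travel=[[0,0,0],[0,0,0],[0,0,0]], delta_rot=[[0,0,0],[0,0,0],[0,0,0]])

```text
clock: 5.35
position: [0.5272, -0.3273, 0.2532]
tcp_rot: [[-0.988, 0.155, -0.0], [0.155, 0.988, 0.0], [0.0, 0.0, -1.0]]
contact_force: [0.4, 0.2, -1.6]
gripper_width: 0.555
grip_force: 65.4
```

```bash
python3 - <<'E'
from h import *
s=readout.sense(); print(s['position'],s['q'].round(1))
for n in ['top','side']:
    im,d,W=cloud(n); save(n+'2',im); np.savez('/tmp/'+n+'2',im=im,W=W)
    z=W[...,2]; m=(abs(W[...,0]-.535)<.08)&(abs(W[...,1]+.328)<.07)&(z>.28)&(z<.305)
    P=W[m]; print(n,len(P),rect(P) if len(P)>5 else '')
plan([[(528.6,-327.8,150,171.1,5)]])
E
```

```text
[ 0.52719048 -0.32730054  0.25315739] [-31.8  15.8  24.9  99.2   0.  -22.9]
top 550 [ 539.3 -310.5   76.    83.5    5.7]
side 492 [ 539.4 -336.4  105.    76.1   68.5]
travel [[-0.003, 0.0, 0.207], [-0.003, 0.0, 0.207], [-0.003, 0.0, 0.207], [-0.003, 0.0, 0.207], [-0.003, 0.0, 0.207]] rot [[0.0, 0.001, 0.0], [0.0, 0.001, 0.0], [0.0, 0.001, 0.0], [0.0, 0.001, 0.0], [0.0, 0.001, 0.0]]
```

View pics/top2.png

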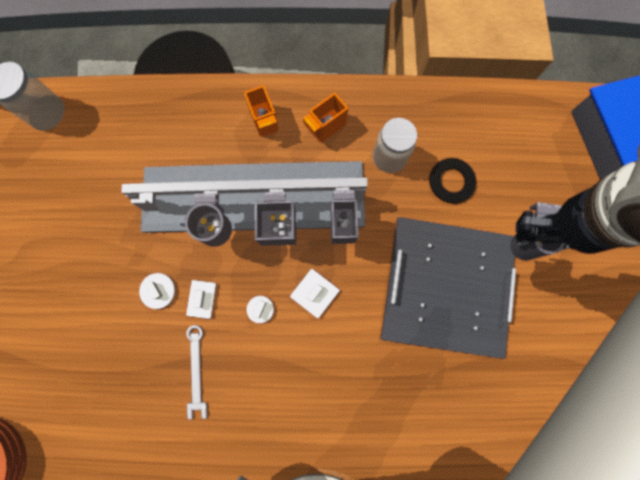

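View pics/side2.png

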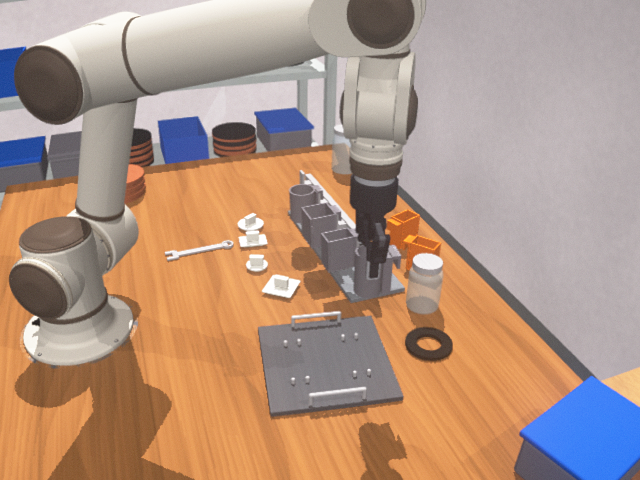

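The top view shows the held tub near (530,240). In the side view it hangs below the fingers at (373,270), upright. I'll fit its cylinder in both clouds to get the camera-to-robot offset and its offset in the grip.

```bash
cat >> h.py <<'E'
from scipy.optimize import least_squares
def cyl(W,c,r,z0,z1,tol=.012):
    z=W[...,2]; c=np.array(c)
    for tol in (tol,.006,.004):
        D=np.hypot(W[...,0]-c[0],W[...,1]-c[1]); P=W[(z>z0)&(z<z1)&(abs(D-r)<tol)]
        if len(P)<8: return None
        c=least_squares(lambda c:np.hypot(P[:,0]-c[0],P[:,1]-c[1])-r,c,loss='soft_l1',f_scale=.001).x
    return (c*1e3).round(1),len(P),(np.abs(np.hypot(P[:,0]-c[0],P[:,1]-c[1])-r).mean()*1e3).round(2)
E
python3 - <<'E'
from h import *
for n in ['top','side']:
    W=np.load(f'/tmp/{n}2.npz')['W']; m=(abs(W[...,0]-.53)<.05)&(abs(W[...,1]+.328)<.05)
    for a,b in [(.216,.23),(.23,.246)]: print(n,cyl(W,(.527,-.327),.024,a,b))
    P=W[m&(W[...,2]>.1)&(W[...,2]<.28)]; print('zmin',np.percentile(P[:,2],[0,1,5]).round(4))
b=np.load('/tmp/side0.npz')['W']; print('hang side', cyl(b,(.5705,.315),.024,.09,.15)); print('rbig',cyl(b,(.5737,.196),.033,.09,.15))
a=np.load('/tmp/top0.npz')['W']; print('hang top', cyl(a,(.5705,.315),.024,.09,.155)); print('rbig',cyl(a,(.5737,.196),.033,.09,.155))
E
```

```text
top (array([ 527.4, -326. ]), 106, np.float64(0.54))
top (array([ 528.8, -324.5]), 129, np.float64(1.19))
zmin [0.2108 0.212  0.2144]
side (array([ 527.8, -327.1]), 199, np.float64(1.02))
side (array([ 527.7, -326.9]), 219, np.float64(0.96))
zmin [0.2094 0.2122 0.2151]
hang side (array([574.8, 315. ]), 252, np.float64(1.75))
rbig (array([575.7, 195.9]), 401, np.float64(1.72))
hang top (array([572.3, 314.9]), 737, np.float64(1.89))
rbig (array([574.7, 192.4]), 630, np.float64(1.53))
```

```bash
python3 - <<'E'
from h import *
plan([[(528.2,-328.8,72,171.1,8)]])
E
```

```text
travel [[-0.002, -0.003, 0.363], [-0.002, -0.003, 0.363], [-0.002, -0.003, 0.363], [-0.002, -0.003, 0.363], [-0.002, -0.003, 0.363], [-0.002, -0.003, 0.363], [-0.002, -0.003, 0.363], [-0.002, -0.003, 0.363]] rot [[0.0, 0.001, 0.0], [0.0, 0.001, 0.0], [0.0, 0.001, 0.0], [0.0, 0.001, 0.0], [0.0, 0.001, 0.0], [0.0, 0.001, 0.0], [0.0, 0.001, 0.0], [0.0, 0.001, 0.0]]
```

>>> step_arm(travel=[[-0.002,-0.003,0.05],[-0.002,-0.003,0.13],[-0.002,-0.003,0.2],[-0.002,-0.003,0.27],[-0.002,-0.003,0.33],[-0.002,-0.003,0.363],[-0.002,-0.003,0.363],[-0.002,-0.003,0.363]], delta_rot=[[0,0,0],[0,0,0],[0,0,0],[0,0,0],[0,0,0],[0,0,0],[0,0,0],[0,0,0]])

```text
clock: 6.25
position: [0.5281, -0.3298, 0.0726]
tcp_rot: [[-0.988, 0.156, 0.0], [0.156, 0.988, -0.0], [-0.0, -0.0, -1.0]]
contact_force: [-0.0, -0.1, -1.3]
gripper_width: 0.553
grip_force: 65.3
```

>>> step_arm(travel=[[0,0,0],[0,0,0],[0,0,0]], delta_rot=[[0,0,0],[0,0,0],[0,0,0]])

```text
clock: 6.55
position: [0.5282, -0.3305, 0.0728]
tcp_rot: [[-0.988, 0.156, 0.001], [0.156, 0.988, -0.001], [-0.001, -0.001, -1.0]]
contact_force: [-0.2, -0.3, -2.5]
gripper_width: 0.552
grip_force: 65.3
```

```bash
python3 - <<'E'
from h import *
s=readout.sense(); p=s['position']; print(p)
for n,py in [('top',(.52835,-.3265)),('side',(.5288,-.32915))]:
    im,d,W=cloud(n)
    print(n,cyl(W,p[:2],.024,.04,.064))
plan([[(528.2,-328.8,51,171.1,8)]])
E
```

```text
[ 0.52816811 -0.33048191  0.07281723]
top (array([ 530.1, -327.8]), 84, np.float64(1.16))
side (array([ 528.9, -330.1]), 268, np.float64(1.07))
travel [[0.0, 0.003, 0.043], [0.0, 0.003, 0.043], [0.0, 0.003, 0.043], [0.0, 0.003, 0.043], [0.0, 0.003, 0.043], [0.0, 0.003, 0.043], [0.0, 0.003, 0.043], [0.0, 0.003, 0.043]] rot [[-0.001, 0.001, -0.003], [-0.001, 0.001, -0.003], [-0.001, 0.001, -0.003], [-0.001, 0.001, -0.003], [-0.001, 0.001, -0.003], [-0.001, 0.001, -0.003], [-0.001, 0.001, -0.003], [-0.001, 0.001, -0.003]]
```

>>> step_arm(travel=[[0.001,0.002,0],[0.001,0.002,0.012],[0.001,0.002,0.024],[0.001,0.002,0.032],[0.001,0.002,0.038],[0.001,0.002,0.041],[0.001,0.002,0.041]], delta_rot=[[0,0,0],[0,0,0],[0,0,0],[0,0,0],[0,0,0],[0,0,0],[0,0,0]])

```text
clock: 7.35
position: [0.5277, -0.3292, 0.0527]
tcp_rot: [[-0.988, 0.156, 0.001], [0.156, 0.988, -0.001], [-0.001, -0.0, -1.0]]
contact_force: [-2.7, 2.0, 8.0]
gripper_width: 0.555
grip_force: 64.2
```

Seated: the tool is at z = 52.7 mm with 8 N upward, about what I expected. Releasing, lifting and going for the big round tub.

>>> step_arm(travel=[[0,0,0],[0,0,0],[0,0,0],[0,0,0],[0,0,-0.08],[0,0,-0.17],[0,0,-0.27],[0,0,-0.36]], delta_rot=[[0,0,0],[0,0,0],[0,0,0],[0,0,0],[0,0,0],[0,0,0],[0,0,0],[0,0,0]], grip=1)

```text
clock: 8.15
position: [0.5272, -0.3291, 0.2336]
tcp_rot: [[-0.988, 0.156, 0.001], [0.156, 0.988, -0.0], [-0.001, -0.0, -1.0]]
contact_force: [-0.1, -0.1, 0.3]
gripper_width: 1.001
grip_force: 0.0
```

>>> step_arm(travel=[[0,0,0],[0,0,0],[0,0,0]], delta_rot=[[0,0,0],[0,0,0],[0,0,0]])

```text
clock: 8.45
position: [0.5271, -0.329, 0.2298]
tcp_rot: [[-0.988, 0.156, -0.002], [0.156, 0.988, 0.001], [0.002, 0.001, -1.0]]
contact_force: [-0.0, -0.4, -0.3]
gripper_width: 1.002
grip_force: 0.0
```

```bash
cat >> h.py <<'E'
def auto(goals,step=46.,grip=None):
    "goals (x,y,z mm,t deg,hold): straight legs in <=step mm rows, split into calls of <=8 rows"
    s=readout.sense(); p=np.array(s['position']); R=np.array(s['tcp_rot']); t0=np.degrees(np.arctan2(R[1,0],R[0,0]))%360
    print('from',(p*1e3).round(1),round(t0,1)); rows=[]; a=p*1e3
    for x,y,z,t,h in goals:
        b=np.array([x,y,z]); n=int(max(np.ceil(np.linalg.norm(b-a)/step),np.ceil(abs(t-t0)/8))); n=max(n,1)
        if n>2: f=[.3/(n-.4)]+[(i+.9)/(n-.4) for i in range(1,n-1)]+[1.]; f=np.minimum(f,1)
        else: f=np.linspace(0,1,n+1)[1:]
        rows+=[(a+(b-a)*k,t0+(t-t0)*k) for k in f]+[(b,t)]*h; a=b;t0=t
    for i in range(0,len(rows),8):
        T=[];D=[]
        for q,t in rows[i:i+8]:
            T.append((np.round(R.T@(q/1e3-p)/.5,3)+0.).tolist()); D.append((np.round([0,0,np.degrees(Ro.from_matrix(R.T@Rt(t)).as_rotvec())[2]/30],3)+0.).tolist())
        print('T',T,'\nD',D)
        p=p+R@np.array(T[-1])*.5; R=R@Ro.from_rotvec(np.radians(np.array(D[-1])*30)).as_matrix()
E
python3 - <<'E'
from h import *
for n in ['top','side']:
    im,d,W=cloud(n); np.savez('/tmp/'+n+'3',im=im,W=W)
    z=W[...,2]; print(n,cyl(W,(.5277,-.329),.024,.03,.085))
    P=W[(abs(W[...,0]-.5277)<.03)&(abs(W[...,1]+.329)<.03)&(z<.12)]; print(np.percentile(P[:,2],[50,90,99]).round(4))
auto([(575.3,195.2,238,181.7,2),(575.3,195.2,118,181.7,2)])
E
```

```text
top (array([ 529.9, -325.1]), 439, np.float64(1.76))
[0.0521 0.0901 0.0929]
side (array([ 528.3, -329.4]), 719, np.float64(1.47))
[0.0578 0.0881 0.0932]
from [ 526.9 -328.9  229.5] 171.0
T [[0.002, 0.027, 0.0], [0.011, 0.172, -0.003], [0.017, 0.263, -0.004], [0.023, 0.353, -0.005], [0.029, 0.444, -0.007], [0.035, 0.534, -0.008], [0.041, 0.625, -0.009], [0.047, 0.715, -0.011]] 
D [[0.0, 0.0, -0.009], [0.0, 0.0, -0.058], [0.0, 0.0, -0.089], [0.0, 0.0, -0.12], [0.0, 0.0, -0.151], [0.0, 0.0, -0.181], [0.0, 0.0, -0.212], [0.0, 0.0, -0.243]]
T [[-0.006, 0.091, -0.001], [-0.012, 0.182, -0.002], [-0.017, 0.272, -0.004], [-0.021, 0.336, -0.005], [-0.021, 0.336, -0.005], [-0.021, 0.336, -0.005], [-0.021, 0.336, 0.023], [-0.022, 0.335, 0.171]] 
D [[0.0, 0.0, -0.031], [0.0, 0.0, -0.061], [0.0, 0.0, -0.092], [0.0, 0.0, -0.114], [0.0, 0.0, -0.114], [0.0, 0.0, -0.114], [0.0, 0.0, -0.114], [0.0, 0.0, -0.114]]
T [[0.0, 0.0, 0.064], [0.0, 0.0, 0.064], [0.0, 0.0, 0.064]] 
D [[0.0, 0.0, 0.0], [0.0, 0.0, 0.0], [0.0, 0.0, 0.0]]
```

>>> step_arm(travel=[[0.003,0.05,0],[0.01,0.145,-0.003],[0.016,0.24,-0.004],[0.022,0.335,-0.005],[0.028,0.43,-0.007],[0.034,0.525,-0.008],[0.041,0.62,-0.009],[0.047,0.715,-0.011]], delta_rot=[[0,0,-0.009],[0,0,-0.05],[0,0,-0.08],[0,0,-0.11],[0,0,-0.14],[0,0,-0.18],[0,0,-0.21],[0,0,-0.243]])

```text
clock: 9.35
position: [0.5594, 0.0295, 0.2357]
tcp_rot: [[-1.0, 0.029, -0.002], [0.029, 1.0, -0.0], [0.002, -0.0, -1.0]]
contact_force: [1.8, 0.1, 0.2]
gripper_width: 0.995
grip_force: 0.0
```

>>> step_arm(travel=[[-0.006,0.09,0],[-0.012,0.18,-0.002],[-0.017,0.27,-0.004],[-0.02,0.32,-0.005],[-0.021,0.336,-0.005],[-0.021,0.336,-0.005],[-0.021,0.336,0.04],[-0.021,0.336,0.12]], delta_rot=[[0,0,-0.031],[0,0,-0.061],[0,0,-0.092],[0,0,-0.114],[0,0,-0.114],[0,0,-0.114],[0,0,-0.114],[0,0,-0.114]])

```text
clock: 10.15
position: [0.5768, 0.1941, 0.1786]
tcp_rot: [[-1.0, -0.028, 0.005], [-0.028, 1.0, 0.001], [-0.005, 0.001, -1.0]]
contact_force: [0.4, -0.1, 0.2]
gripper_width: 0.999
grip_force: 0.0
```

>>> step_arm(travel=[[0,0,0.08],[0,0,0.115],[0,0,0.115],[0,0,0.115]], delta_rot=[[0,0,0],[0,0,0],[0,0,0],[0,0,0]])

```text
clock: 10.55
position: [0.5757, 0.1941, 0.12]
tcp_rot: [[-1.0, -0.028, 0.0], [-0.028, 1.0, -0.0], [-0.0, -0.0, -1.0]]
contact_force: [0.7, 0.9, 0.4]
gripper_width: 1.002
grip_force: 0.0
```

>>> step_arm(travel=[[0,0,0],[0,0,0],[0,0,0],[0,0,0],[0,0,0],[0,0,0]], delta_rot=[[0,0,0],[0,0,0],[0,0,0],[0,0,0],[0,0,0],[0,0,0]], grip=0)

```text
clock: 11.15
position: [0.5765, 0.1952, 0.1216]
tcp_rot: [[-1.0, -0.03, 0.003], [-0.03, 1.0, 0.001], [-0.003, 0.001, -1.0]]
contact_force: [-0.9, -0.6, 6.1]
gripper_width: 0.764
grip_force: 65.7
```

```bash
sed -i 's/^        if n>2: f=.*$/        f=[(i+.5)\/n for i in range(n)]+[1.] if n>2 else np.linspace(0,1,n+1)[1:]/; /^        else: f=np.linspace/d' h.py
python3 - <<'E'
from h import *
auto([(575.3,195.2,250,181.7,1),(427,-201.5,250,171.1,2),(427,-201.5,90,171.1,2)])
E
```

```text
from [576.5 195.2 121.6] 181.7
T [[0.0, 0.0, -0.043], [0.001, 0.0, -0.128], [0.001, 0.0, -0.214], [0.001, 0.0, -0.257], [0.001, 0.0, -0.257], [0.017, -0.039, -0.257], [0.049, -0.118, -0.257], [0.081, -0.196, -0.257]] 
D [[0.0, 0.0, 0.0], [0.0, 0.0, 0.0], [0.0, 0.0, 0.0], [0.0, 0.0, 0.0], [0.0, 0.0, 0.0], [0.0, 0.0, 0.018], [0.0, 0.0, 0.053], [0.0, 0.0, 0.088]]
T [[0.029, -0.08, 0.0], [0.057, -0.16, 0.0], [0.086, -0.239, -0.001], [0.114, -0.319, -0.001], [0.142, -0.399, -0.001], [0.171, -0.479, -0.001], [0.199, -0.559, -0.001], [0.213, -0.599, -0.001]] 
D [[0.0, 0.0, 0.036], [0.0, 0.0, 0.071], [0.0, 0.0, 0.106], [0.0, 0.0, 0.142], [0.0, 0.0, 0.177], [0.0, 0.0, 0.212], [0.0, 0.0, 0.248], [0.0, 0.0, 0.265]]
T [[0.0, 0.0, 0.0], [0.0, 0.0, 0.0], [0.0, 0.0, 0.04], [0.001, 0.0, 0.12], [0.001, 0.0, 0.2], [0.001, 0.0, 0.28], [0.001, 0.0, 0.32], [0.001, 0.0, 0.32]] 
D [[0.0, 0.0, 0.0], [0.0, 0.0, 0.0], [0.0, 0.0, 0.0], [0.0, 0.0, 0.0], [0.0, 0.0, 0.0], [0.0, 0.0, 0.0], [0.0, 0.0, 0.0], [0.0, 0.0, 0.0]]
T [[0.0, 0.0, 0.0]] 
D [[0.0, 0.0, 0.0]]
```

>>> step_arm(travel=[[0,0,-0.043],[0,0,-0.128],[0,0,-0.214],[0,0,-0.257],[0,0,-0.257],[0.017,-0.039,-0.257],[0.049,-0.118,-0.257],[0.081,-0.196,-0.257]], delta_rot=[[0,0,0],[0,0,0],[0,0,0],[0,0,0],[0,0,0],[0,0,0.018],[0,0,0.053],[0,0,0.088]])

```text
clock: 11.95
position: [0.5373, 0.0953, 0.2461]
tcp_rot: [[-1.0, 0.015, -0.002], [0.015, 1.0, -0.001], [0.002, -0.001, -1.0]]
contact_force: [0.6, -0.2, -1.2]
gripper_width: 0.766
grip_force: 71.0
```

>>> step_arm(travel=[[0.029,-0.08,0],[0.057,-0.16,0],[0.086,-0.239,0],[0.114,-0.319,0],[0.142,-0.399,0],[0.171,-0.479,0],[0.199,-0.559,0],[0.213,-0.599,0]], delta_rot=[[0,0,0.036],[0,0,0.071],[0,0,0.106],[0,0,0.142],[0,0,0.177],[0,0,0.212],[0,0,0.248],[0,0,0.265]])

```text
clock: 12.75
position: [0.4252, -0.204, 0.2467]
tcp_rot: [[-0.988, 0.157, -0.001], [0.157, 0.988, -0.0], [0.001, -0.0, -1.0]]
contact_force: [-0.2, 0.8, -2.0]
gripper_width: 0.767
grip_force: 71.1
```

>>> step_arm(travel=[[0,0,0],[0,0,0],[0,0,0.04],[0,0,0.12],[0,0,0.2],[0,0,0.28],[0,0,0.34],[0,0,0.34]], delta_rot=[[0,0,0],[0,0,0],[0,0,0],[0,0,0],[0,0,0],[0,0,0],[0,0,0],[0,0,0]])

```text
clock: 13.55
position: [0.4246, -0.1995, 0.0733]
tcp_rot: [[-0.988, 0.153, -0.007], [0.153, 0.988, 0.003], [0.007, 0.002, -1.0]]
contact_force: [0.0, -0.7, -1.5]
gripper_width: 0.764
grip_force: 70.8
```

>>> step_arm(travel=[[0,0,0],[0,0,0],[0,0,0]], delta_rot=[[0,0,0],[0,0,0],[0,0,0]])

```text
clock: 13.85
position: [0.4278, -0.202, 0.0797]
tcp_rot: [[-0.988, 0.154, 0.003], [0.154, 0.988, -0.001], [-0.003, -0.001, -1.0]]
contact_force: [-0.9, -1.1, -0.9]
gripper_width: 0.764
grip_force: 70.9
```

```bash
python3 - <<'E'
from h import *
s=readout.sense(); p=s['position']; print(p)
for n,py in [('top',(426.95,-199.4)),('side',(427.5,-202.05))]:
    im,d,W=cloud(n); save(n+'4',im); np.savez('/tmp/'+n+'4',im=im,W=W)
    print(n,cyl(W,p[:2],.033,.045,.066),'place',py)
    P=W[(np.hypot(W[...,0]-p[0],W[...,1]-p[1])<.034)&(W[...,2]>.027)]; print(np.percentile(P[:,2],[0,1,3,99]))
E
```

```text
[ 0.42778391 -0.20197469  0.07972143]
top (array([ 431.9, -198.3]), 54, np.float64(1.26)) place (426.95, -199.4)
[0.0354666  0.05291309 0.11240378 0.56130716]
side (array([ 428.7, -201.9]), 274, np.float64(1.25)) place (427.5, -202.05)
[0.03447075 0.03708333 0.04102406 0.55939311]
```

View pics/side4.png

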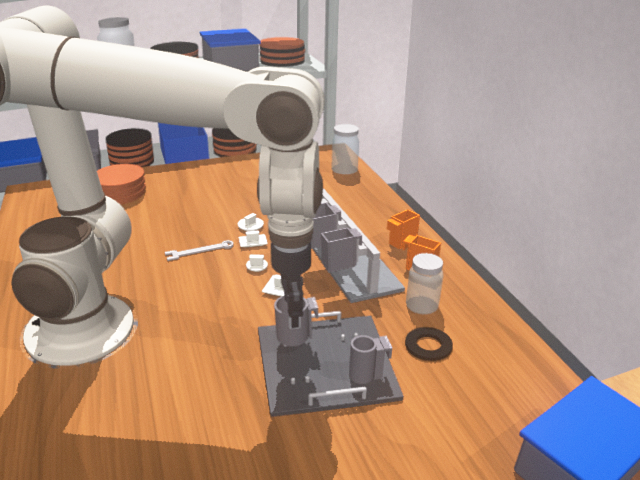

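The side view shows the small tub seated on the far place, and the big tub held above the near-left place at (292,325).

>>> step_arm(travel=[[0.003,0,0],[0.003,0,0],[0.003,0,0],[0.003,0,0],[0.003,0,0]], delta_rot=[[0,0,0],[0,0,0],[0,0,0],[0,0,0],[0,0,0]])

```text
clock: 14.45
position: [0.4252, -0.2015, 0.0777]
tcp_rot: [[-0.988, 0.154, -0.0], [0.154, 0.988, 0.0], [0.0, 0.0, -1.0]]
contact_force: [0.5, 0.1, -2.9]
gripper_width: 0.761
grip_force: 70.9
```

```bash
python3 - <<'E'
from h import *
s=readout.sense(); p=s['position']; print(p,s['tcp_rot'][:,2])
im,d,W=cloud('side'); a=cyl(W,p[:2],.033,.045,.066)
im,d,W=cloud('side'); print(a,cyl(W,p[:2],.033,.045,.066))
# same visible-side method on the seated small tub, for bias
print(cyl(W,(.5283,-.3294),.024,.025,.05))
E
```

```text
[ 0.42516518 -0.20145735  0.07772726] [-1.36270107e-04  5.76138574e-05 -9.99999989e-01]
(array([ 426.2, -201.4]), 269, np.float64(1.26)) (array([ 426.2, -201.3]), 257, np.float64(1.12))
(array([ 528.3, -328.9]), 262, np.float64(1.04))
```

>>> step_arm(travel=[[-0.002,-0.001,0.01],[-0.002,-0.001,0.02],[-0.002,-0.001,0.03],[-0.002,-0.001,0.04],[-0.002,-0.001,0.046],[-0.002,-0.001,0.051],[-0.002,-0.001,0.051]], delta_rot=[[0,0,0],[0,0,0],[0,0,0],[0,0,0],[0,0,0],[0,0,0],[0,0,0]])

```text
clock: 15.25
position: [0.4278, -0.2025, 0.0551]
tcp_rot: [[-0.988, 0.154, 0.005], [0.154, 0.988, -0.001], [-0.005, -0.001, -1.0]]
contact_force: [-0.1, 2.1, 19.2]
gripper_width: 0.76
grip_force: 72.7
```

>>> step_arm(travel=[[0,0,0],[0,0,0],[0,0,0],[0,0,0],[0,0,-0.08],[0,0,-0.17],[0,0,-0.27],[0,0,-0.36]], delta_rot=[[0,0,0],[0,0,0],[0,0,0],[0,0,0],[0,0,0],[0,0,0],[0,0,0],[0,0,0]], grip=1)

```text
clock: 16.05
position: [0.4259, -0.202, 0.2344]
tcp_rot: [[-0.988, 0.154, 0.0], [0.154, 0.988, -0.0], [-0.0, -0.0, -1.0]]
contact_force: [1.7, -0.5, 0.8]
gripper_width: 1.001
grip_force: 0.0
```

>>> step_arm(travel=[[0,0,0],[0,0,0],[0,0,0]], delta_rot=[[0,0,0],[0,0,0],[0,0,0]])

```text
clock: 16.35
position: [0.4258, -0.202, 0.231]
tcp_rot: [[-0.988, 0.154, -0.002], [0.154, 0.988, 0.001], [0.002, 0.0, -1.0]]
contact_force: [-0.5, -0.2, -0.2]
gripper_width: 1.002
grip_force: 0.0
```

```bash
python3 - <<'E'
from h import *
for n in ['top','side']:
    im,d,W=cloud(n); np.savez('/tmp/'+n+'5',im=im,W=W)
    for c,r in [((.427,-.2018),.033),((.5283,-.329),.024)]:
        P=W[(np.hypot(W[...,0]-c[0],W[...,1]-c[1])<r+.002)&(W[...,2]<.12)]
        print(n,cyl(W,c,r,.03,.085),np.percentile(P[:,2],[90,95,99]).round(4))
auto([(578.8,75.3,240,181.7,2),(578.8,75.3,118,181.7,2)])
E
```

```text
top (array([ 429.6, -200.2]), 260, np.float64(1.37)) [0.0906 0.0919 0.093 ]
top (array([ 529.8, -325.1]), 444, np.float64(1.87)) [0.0908 0.092  0.093 ]
side (array([ 428.2, -202.9]), 896, np.float64(1.67)) [0.0889 0.0904 0.0922]
side (array([ 528.5, -329.4]), 716, np.float64(1.42)) [0.0896 0.0912 0.093 ]
from [ 425.7 -201.9  230.8] 171.1
T [[-0.016, 0.043, -0.001], [-0.047, 0.128, -0.004], [-0.078, 0.213, -0.007], [-0.109, 0.298, -0.009], [-0.14, 0.383, -0.012], [-0.171, 0.468, -0.014], [-0.202, 0.553, -0.017], [-0.217, 0.595, -0.018]] 
D [[0.0, 0.0, -0.025], [0.0, 0.0, -0.076], [0.0, 0.0, -0.126], [0.0, 0.0, -0.176], [0.0, 0.0, -0.227], [0.0, 0.0, -0.277], [0.0, 0.0, -0.327], [0.0, 0.0, -0.353]]
T [[0.0, 0.0, 0.0], [0.0, 0.0, 0.0], [0.0, 0.0, 0.04], [0.0, 0.0, 0.122], [0.0, 0.0, 0.203], [-0.001, 0.0, 0.244], [-0.001, 0.0, 0.244], [-0.001, 0.0, 0.244]] 
D [[0.0, 0.0, 0.0], [0.0, 0.0, 0.0], [0.0, 0.0, 0.0], [0.0, 0.0, 0.0], [0.0, 0.0, 0.0], [0.0, 0.0, 0.0], [0.0, 0.0, 0.0], [0.0, 0.0, 0.0]]
```

Both tubs are fully seated, with rims at 92–93 mm. Next the square tub.

>>> step_arm(travel=[[-0.016,0.043,0],[-0.047,0.128,-0.004],[-0.078,0.213,-0.007],[-0.109,0.298,-0.009],[-0.14,0.383,-0.012],[-0.171,0.468,-0.014],[-0.202,0.553,-0.017],[-0.217,0.595,-0.018]], delta_rot=[[0,0,-0.025],[0,0,-0.076],[0,0,-0.126],[0,0,-0.176],[0,0,-0.227],[0,0,-0.277],[0,0,-0.327],[0,0,-0.353]])

```text
clock: 17.25
position: [0.5799, 0.0782, 0.2395]
tcp_rot: [[-0.999, -0.033, -0.002], [-0.033, 0.999, 0.0], [0.002, 0.0, -1.0]]
contact_force: [0.3, -0.6, -0.1]
gripper_width: 1.003
grip_force: 0.0
```

>>> step_arm(travel=[[0,0,0],[0,0,0],[0,0,0.04],[0,0,0.122],[0,0,0.203],[0,0,0.244],[0,0,0.244],[0,0,0.244]], delta_rot=[[0,0,0],[0,0,0],[0,0,0],[0,0,0],[0,0,0],[0,0,0],[0,0,0],[0,0,0]])

```text
clock: 18.05
position: [0.5789, 0.0741, 0.1201]
tcp_rot: [[-1.0, -0.029, 0.0], [-0.029, 1.0, -0.0], [-0.0, -0.0, -1.0]]
contact_force: [0.4, 0.1, 0.2]
gripper_width: 1.001
grip_force: 0.0
```

>>> step_arm(travel=[[0,0,0],[0,0,0],[0,0,0],[0,0,0],[0,0,0],[0,0,0]], delta_rot=[[0,0,0],[0,0,0],[0,0,0],[0,0,0],[0,0,0],[0,0,0]], grip=0)

```text
clock: 18.65
position: [0.58, 0.0751, 0.1218]
tcp_rot: [[-1.0, -0.03, 0.003], [-0.03, 1.0, 0.0], [-0.003, 0.0, -1.0]]
contact_force: [-1.9, -1.2, 6.6]
gripper_width: 0.763
grip_force: 64.8
```

```bash
python3 - <<'E'
from h import *
auto([(578.8,75.3,258,181.7,1),(410.3,-310,258,171.1,3),(410.3,-310,79,171.1,3)])
E
```

```text
from [580.   75.1 121.8] 181.7
T [[0.0, 0.0, -0.045], [0.001, 0.0, -0.136], [0.001, 0.0, -0.227], [0.002, 0.001, -0.272], [0.002, 0.001, -0.272], [0.02, -0.037, -0.272], [0.055, -0.113, -0.273], [0.091, -0.189, -0.273]] 
D [[0.0, 0.0, 0.0], [0.0, 0.0, 0.0], [0.0, 0.0, 0.0], [0.0, 0.0, 0.0], [0.0, 0.0, 0.0], [0.0, 0.0, 0.018], [0.0, 0.0, 0.053], [0.0, 0.0, 0.089]]
T [[0.033, -0.078, 0.0], [0.065, -0.156, 0.0], [0.098, -0.233, 0.0], [0.13, -0.311, 0.0], [0.162, -0.389, 0.0], [0.195, -0.466, 0.0], [0.227, -0.544, -0.001], [0.243, -0.583, -0.001]] 
D [[0.0, 0.0, 0.035], [0.0, 0.0, 0.07], [0.0, 0.0, 0.106], [0.0, 0.0, 0.141], [0.0, 0.0, 0.176], [0.0, 0.0, 0.212], [0.0, 0.0, 0.247], [0.0, 0.0, 0.265]]
T [[0.0, 0.0, 0.0], [0.0, 0.0, 0.0], [0.0, 0.0, 0.0], [0.001, 0.0, 0.045], [0.001, 0.0, 0.135], [0.001, 0.0, 0.224], [0.001, 0.0, 0.314], [0.002, 0.0, 0.358]] 
D [[0.0, 0.0, 0.0], [0.0, 0.0, 0.0], [0.0, 0.0, 0.0], [0.0, 0.0, 0.0], [0.0, 0.0, 0.0], [0.0, 0.0, 0.0], [0.0, 0.0, 0.0], [0.0, 0.0, 0.0]]
T [[0.0, 0.0, 0.0], [0.0, 0.0, 0.0], [0.0, 0.0, 0.0]] 
D [[0.0, 0.0, 0.0], [0.0, 0.0, 0.0], [0.0, 0.0, 0.0]]
```

>>> step_arm(travel=[[0,0,-0.045],[0,0,-0.136],[0,0,-0.227],[0.002,0,-0.272],[0.002,0,-0.272],[0.02,-0.037,-0.272],[0.055,-0.113,-0.272],[0.091,-0.189,-0.272]], delta_rot=[[0,0,0],[0,0,0],[0,0,0],[0,0,0],[0,0,0],[0,0,0.018],[0,0,0.053],[0,0,0.089]])

```text
clock: 19.45
position: [0.5359, -0.0214, 0.2541]
tcp_rot: [[-1.0, 0.016, -0.001], [0.016, 1.0, -0.0], [0.001, -0.0, -1.0]]
contact_force: [0.4, -1.2, -1.5]
gripper_width: 0.762
grip_force: 71.0
```

>>> step_arm(travel=[[0.033,-0.078,0],[0.065,-0.156,0],[0.098,-0.233,0],[0.13,-0.311,0],[0.162,-0.389,0],[0.195,-0.466,0],[0.227,-0.544,0],[0.243,-0.583,0]], delta_rot=[[0,0,0.035],[0,0,0.07],[0,0,0.106],[0,0,0.141],[0,0,0.176],[0,0,0.212],[0,0,0.247],[0,0,0.265]])

```text
clock: 20.25
position: [0.4086, -0.3126, 0.2544]
tcp_rot: [[-0.987, 0.158, -0.001], [0.158, 0.987, -0.0], [0.001, -0.0, -1.0]]
contact_force: [0.7, 0.1, -2.9]
gripper_width: 0.76
grip_force: 71.0
```

>>> step_arm(travel=[[0,0,0],[0,0,0],[0,0,0],[0,0,0.045],[0,0,0.135],[0,0,0.224],[0,0,0.314],[0,0,0.358]], delta_rot=[[0,0,0],[0,0,0],[0,0,0],[0,0,0],[0,0,0],[0,0,0],[0,0,0],[0,0,0]])

```text
clock: 21.05
position: [0.4093, -0.3078, 0.0721]
tcp_rot: [[-0.988, 0.153, -0.004], [0.153, 0.988, 0.003], [0.004, 0.002, -1.0]]
contact_force: [-0.3, 0.3, -1.7]
gripper_width: 0.761
grip_force: 70.8
```

>>> step_arm(travel=[[0,0,0],[0,0,0],[0,0,0],[0,0,0],[0,0,0],[0,0,0]], delta_rot=[[0,0,0],[0,0,0],[0,0,0],[0,0,0],[0,0,0],[0,0,0]])

```text
clock: 21.65
position: [0.4105, -0.3104, 0.077]
tcp_rot: [[-0.988, 0.155, 0.001], [0.155, 0.988, -0.001], [-0.001, -0.001, -1.0]]
contact_force: [0.2, 0.5, -2.4]
gripper_width: 0.766
grip_force: 70.8
```

```bash
cat >> h.py <<'E'
def box(W,c,yaw,hx,hy,z0,z1):
    "side-view fit of a box body: near faces in its own frame, returns world centre"
    z=W[...,2]; y=np.radians(yaw); A=np.array([[np.cos(y),np.sin(y)],[-np.sin(y),np.cos(y)]])
    Q=(W[...,:2]-np.array(c))@A.T; m=(z>z0)&(z<z1)
    fx=Q[m&(abs(Q[...,0]+hx)<.008)&(abs(Q[...,1])<hy-.006)][:,0]; fy=Q[m&(abs(Q[...,1]+hy)<.008)&(abs(Q[...,0])<hx-.006)][:,1]
    dx=np.median(fx)+hx if len(fx)>10 else 0; dy=np.median(fy)+hy if len(fy)>10 else 0
    return ((np.array(c)+A.T@np.array([dx,dy]))*1e3).round(1),len(fx),len(fy)
E
python3 - <<'E'
from h import *
s=readout.sense(); p=s['position']; print(p)
im,d,W=cloud('side'); np.savez('/tmp/side6',W=W)
for y in (-8.9,-8): print(box(W,p[:2],y,.033,.033,.045,.064),'place side 410.5 -310.35')
E
```

```text
[ 0.41048366 -0.31042284  0.07695093]
(array([ 411.7, -310.4]), 29, 224) place side 410.5 -310.35
(array([ 411.8, -310.4]), 29, 223) place side 410.5 -310.35
```

>>> step_arm(travel=[[0.001,0,0.01],[0.001,0,0.02],[0.001,0,0.03],[0.001,0,0.04],[0.001,0,0.046],[0.001,0,0.05],[0.001,0,0.05]], delta_rot=[[0,0,0],[0,0,0],[0,0,0],[0,0,0],[0,0,0],[0,0,0],[0,0,0]])

```text
clock: 22.4
position: [0.4116, -0.3108, 0.055]
tcp_rot: [[-0.988, 0.154, 0.005], [0.154, 0.988, -0.003], [-0.006, -0.002, -1.0]]
contact_force: [-0.6, 5.8, 24.9]
gripper_width: 0.762
grip_force: 67.0
```

>>> step_arm(travel=[[0,0,0],[0,0,0],[0,0,0],[0,0,0],[0,0,-0.08],[0,0,-0.17],[0,0,-0.27],[0,0,-0.36]], delta_rot=[[0,0,0],[0,0,0],[0,0,0],[0,0,0],[0,0,0],[0,0,0],[0,0,0],[0,0,0]], grip=1)

```text
clock: 23.2
position: [0.4095, -0.31, 0.2333]
tcp_rot: [[-0.988, 0.155, 0.0], [0.155, 0.988, -0.0], [-0.0, -0.0, -1.0]]
contact_force: [0.5, -1.2, 0.0]
gripper_width: 1.002
grip_force: 0.0
```

>>> step_arm(travel=[[0,0,0],[0,0,0],[0,0,0]], delta_rot=[[0,0,0],[0,0,0],[0,0,0]])

```text
clock: 23.5
position: [0.4094, -0.3099, 0.2299]
tcp_rot: [[-0.988, 0.155, -0.002], [0.155, 0.988, 0.001], [0.002, 0.001, -1.0]]
contact_force: [0.1, 0.2, -0.3]
gripper_width: 1.003
grip_force: 0.0
```

```bash
python3 - <<'E'
from h import *
im,d,W=cloud('side')
print(box(W,(.4102,-.3103),-8.9,.033,.033,.03,.08))
Q=W[(abs(W[...,0]-.41)<.035)&(abs(W[...,1]+.31)<.035)&(W[...,2]<.12)]; print(np.percentile(Q[:,2],[90,95,99]).round(4))
auto([(582.9,-44.9,240,181.7,2),(582.9,-44.9,118,181.7,3)])
E
```

```text
(array([ 411.5, -310.6]), 73, 590)
[0.0895 0.0912 0.0928]
from [ 409.3 -309.8  229.7] 171.1
T [[-0.019, 0.041, -0.001], [-0.056, 0.124, -0.004], [-0.093, 0.206, -0.007], [-0.13, 0.289, -0.01], [-0.168, 0.371, -0.013], [-0.205, 0.454, -0.016], [-0.242, 0.536, -0.019], [-0.261, 0.577, -0.021]] 
D [[0.0, 0.0, -0.025], [0.0, 0.0, -0.076], [0.0, 0.0, -0.126], [0.0, 0.0, -0.177], [0.0, 0.0, -0.227], [0.0, 0.0, -0.278], [0.0, 0.0, -0.328], [0.0, 0.0, -0.354]]
T [[0.0, 0.0, 0.0], [0.0, 0.0, 0.0], [0.0, 0.0, 0.041], [0.0, 0.0, 0.122], [0.0, 0.0, 0.204], [0.0, 0.0, 0.244], [0.0, 0.0, 0.244], [0.0, 0.0, 0.244]] 
D [[0.0, 0.0, 0.0], [0.0, 0.0, 0.0], [0.0, 0.0, 0.0], [0.0, 0.0, 0.0], [0.0, 0.0, 0.0], [0.0, 0.0, 0.0], [0.0, 0.0, 0.0], [0.0, 0.0, 0.0]]
T [[0.0, 0.0, 0.0]] 
D [[0.0, 0.0, 0.0]]
```

The square tub is seated, with its rim at 92.8 mm. Next the narrow tub.

>>> step_arm(travel=[[-0.019,0.041,0],[-0.056,0.124,-0.004],[-0.093,0.206,-0.007],[-0.13,0.289,-0.01],[-0.168,0.371,-0.013],[-0.205,0.454,-0.016],[-0.242,0.536,-0.019],[-0.261,0.577,-0.021]], delta_rot=[[0,0,-0.025],[0,0,-0.076],[0,0,-0.126],[0,0,-0.177],[0,0,-0.227],[0,0,-0.278],[0,0,-0.328],[0,0,-0.354]])

```text
clock: 24.35
position: [0.5841, -0.0422, 0.2398]
tcp_rot: [[-0.999, -0.033, -0.003], [-0.033, 0.999, 0.001], [0.003, 0.001, -1.0]]
contact_force: [-0.9, -0.7, -0.2]
gripper_width: 0.998
grip_force: 0.0
```

>>> step_arm(travel=[[0,0,0],[0,0,0],[0,0,0.041],[0,0,0.122],[0,0,0.204],[0,0,0.244],[0,0,0.244],[0,0,0.244]], delta_rot=[[0,0,0],[0,0,0],[0,0,0],[0,0,0],[0,0,0],[0,0,0],[0,0,0],[0,0,0]])

```text
clock: 25.15
position: [0.5829, -0.0462, 0.1205]
tcp_rot: [[-1.0, -0.028, 0.0], [-0.028, 1.0, -0.0], [-0.0, -0.0, -1.0]]
contact_force: [-0.7, -0.4, 0.4]
gripper_width: 0.998
grip_force: 0.0
```

>>> step_arm(travel=[[0,0,0],[0,0,0],[0,0,0],[0,0,0],[0,0,0],[0,0,0],[0,0,0]], delta_rot=[[0,0,0],[0,0,0],[0,0,0],[0,0,0],[0,0,0],[0,0,0],[0,0,0]], grip=0)

```text
clock: 25.85
position: [0.5838, -0.0451, 0.1212]
tcp_rot: [[-1.0, -0.03, 0.002], [-0.03, 1.0, -0.0], [-0.002, -0.0, -1.0]]
contact_force: [-1.0, 1.8, 5.3]
gripper_width: 0.509
grip_force: 59.5
```

```bash
python3 - <<'E'
from h import *
print(readout.sense()['position'])
auto([(583,-45,258,181.7,1),(545.5,-220.5,258,171.1,3),(545.5,-220.5,79,171.1,3)])
E
```

```text
[ 0.58381192 -0.04512626  0.12116879]
from [583.8 -45.1 121.2] 181.7
T [[0.0, 0.0, -0.046], [0.001, 0.0, -0.137], [0.001, 0.0, -0.228], [0.001, 0.0, -0.274], [0.001, 0.0, -0.274], [0.012, -0.043, -0.274], [0.033, -0.13, -0.274], [0.055, -0.218, -0.274]] 
D [[0.0, 0.0, 0.0], [0.0, 0.0, 0.0], [0.0, 0.0, 0.001], [0.0, 0.0, 0.001], [0.0, 0.0, 0.001], [0.0, 0.0, 0.045], [0.0, 0.0, 0.133], [0.0, 0.0, 0.222]]
T [[0.011, -0.089, 0.0], [0.016, -0.133, 0.0], [0.016, -0.133, 0.0], [0.016, -0.133, 0.0], [0.016, -0.133, 0.0], [0.016, -0.133, 0.045], [0.017, -0.133, 0.134], [0.017, -0.133, 0.224]] 
D [[0.0, 0.0, 0.088], [0.0, 0.0, 0.132], [0.0, 0.0, 0.132], [0.0, 0.0, 0.132], [0.0, 0.0, 0.132], [0.0, 0.0, 0.132], [0.0, 0.0, 0.132], [0.0, 0.0, 0.132]]
T [[0.0, 0.0, 0.089], [0.0, 0.0, 0.134], [0.0, 0.0, 0.134], [0.0, 0.0, 0.134], [0.0, 0.0, 0.134]] 
D [[0.0, 0.0, 0.0], [0.0, 0.0, 0.0], [0.0, 0.0, 0.0], [0.0, 0.0, 0.0], [0.0, 0.0, 0.0]]
```

>>> step_arm(travel=[[0,0,-0.046],[0,0,-0.137],[0,0,-0.228],[0,0,-0.274],[0,0,-0.274],[0.012,-0.043,-0.274],[0.033,-0.13,-0.274],[0.055,-0.218,-0.274]], delta_rot=[[0,0,0],[0,0,0],[0,0,0],[0,0,0],[0,0,0],[0,0,0.045],[0,0,0.133],[0,0,0.222]])

```text
clock: 26.65
position: [0.5586, -0.1555, 0.255]
tcp_rot: [[-0.996, 0.086, -0.002], [0.086, 0.996, 0.0], [0.002, 0.0, -1.0]]
contact_force: [1.1, -0.7, -1.6]
gripper_width: 0.509
grip_force: 64.6
```

>>> step_arm(travel=[[0.011,-0.089,0],[0.016,-0.133,0],[0.016,-0.133,0],[0.016,-0.133,0],[0.016,-0.133,0],[0.016,-0.133,0.045],[0.016,-0.133,0.134],[0.016,-0.133,0.224]], delta_rot=[[0,0,0.088],[0,0,0.132],[0,0,0.132],[0,0,0.132],[0,0,0.132],[0,0,0.132],[0,0,0.132],[0,0,0.132]])

```text
clock: 27.45
position: [0.5461, -0.2194, 0.144]
tcp_rot: [[-0.988, 0.153, 0.002], [0.153, 0.988, -0.001], [-0.002, -0.0, -1.0]]
contact_force: [0.4, -0.3, -2.9]
gripper_width: 0.509
grip_force: 64.6
```

>>> step_arm(travel=[[0,0,0.089],[0,0,0.134],[0,0,0.134],[0,0,0.134],[0,0,0.134],[0,0,0.134],[0,0,0.134],[0,0,0.134]], delta_rot=[[0,0,0],[0,0,0],[0,0,0],[0,0,0],[0,0,0],[0,0,0],[0,0,0],[0,0,0]])

```text
clock: 28.25
position: [0.5457, -0.2208, 0.0785]
tcp_rot: [[-0.988, 0.155, 0.001], [0.155, 0.988, -0.0], [-0.001, -0.0, -1.0]]
contact_force: [-0.7, 0.9, -2.7]
gripper_width: 0.509
grip_force: 64.3
```

```bash
python3 - <<'E'
from h import *
s=readout.sense(); p=s['position']; print(p)
im,d,W=cloud('side')
print(box(W,p[:2],-8.9,.033,.022,.045,.064),'place side 545.8 -220.8')
im,d,W=cloud('top'); save('top7',im[150:400,340:620])
E
```

```text
[ 0.54569145 -0.22078302  0.07851066]
(array([ 545.8, -220.8]), 22, 189) place side 545.8 -220.8
```

View pics/top7.png

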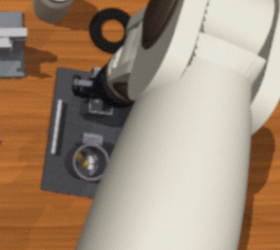

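The arm hides most of the carrier, but the big tub shows at crop (90,160). The side fit puts the narrow tub on target, so lowering it.

>>> step_arm(travel=[[0,0,0.01],[0,0,0.02],[0,0,0.03],[0,0,0.04],[0,0,0.047],[0,0,0.052],[0,0,0.052]], delta_rot=[[0,0,0],[0,0,0],[0,0,0],[0,0,0],[0,0,0],[0,0,0],[0,0,0]])

```text
clock: 29.05
position: [0.547, -0.2212, 0.0544]
tcp_rot: [[-0.988, 0.155, 0.005], [0.155, 0.988, -0.002], [-0.005, -0.001, -1.0]]
contact_force: [1.3, 0.5, 12.6]
gripper_width: 0.505
grip_force: 58.8
```

>>> step_arm(travel=[[0,0,0],[0,0,0],[0,0,0],[0,0,0],[0,0,-0.08],[0,0,-0.17],[0,0,-0.27],[0,0,-0.36]], delta_rot=[[0,0,0],[0,0,0],[0,0,0],[0,0,0],[0,0,0],[0,0,0],[0,0,0],[0,0,0]], grip=1)

```text
clock: 29.85
position: [0.5451, -0.2205, 0.2339]
tcp_rot: [[-0.988, 0.155, 0.0], [0.155, 0.988, -0.0], [-0.0, -0.0, -1.0]]
contact_force: [1.4, 0.1, 0.1]
gripper_width: 1.003
grip_force: 0.0
```

>>> step_arm(travel=[[0,0,0],[0,0,0],[0,0,0]], delta_rot=[[0,0,0],[0,0,0],[0,0,0]])

```text
clock: 30.15
position: [0.5451, -0.2205, 0.2303]
tcp_rot: [[-0.988, 0.155, -0.002], [0.155, 0.988, 0.001], [0.002, 0.0, -1.0]]
contact_force: [-0.1, 0.3, 0.2]
gripper_width: 1.001
grip_force: 0.0
```

```bash
cat >> h.py <<'E'
def bars(n='top'):
    im,d,W=cloud(n); z=W[...,2]
    m=((im.min(-1)>110)&(z>.028)&(z<.045)&(W[...,1]>-.08)&(W[...,1]<.42)&(W[...,0]>.2)&(W[...,0]<.53)).astype(np.uint8)
    k,L,st,ce=cv2.connectedComponentsWithStats(m)
    for i in range(1,k):
        if st[i,4]<40: continue
        P=W[L==i]; cx,cy,w,h,a=rect(P); yaw=a if w>h else a-90
        c=P[:,:2].mean(0); fl=W[(np.hypot(W[...,0]-cx/1e3,W[...,1]-cy/1e3)<.055)&(z>.007)&(z<.018)&(im.min(-1)>110)]
        print(n,[cx,cy],'mean',(c*1e3).round(1),'wh',w,h,'yaw',round(float(yaw),1),'flange',rect(fl),len(P),'z',(np.median(P[:,2])*1e3).round(1))
    return im,W
E
python3 - <<'E'
from h import *
im,W=bars('top'); save('top8',im)
im,W=bars('side'); save('side8',im)
Q=W[(abs(W[...,0]-.5455)<.03)&(abs(W[...,1]+.2203)<.02)&(W[...,2]<.12)]; print(np.percentile(Q[:,2],[90,95,99]).round(4))
print(box(W,(.5458,-.2208),-8.9,.033,.022,.03,.08))
E
```

```text
top [np.float64(464.0), np.float64(325.0)] mean [463.7 323.9] wh 34.5 15.2 yaw 31.7 flange [463.5 325.1  69.8  68.8   1.2] 142 z 35.4
top [np.float64(462.5), np.float64(8.5)] mean [462.4   8.4] wh 13.8 33.9 yaw -36.4 flange [462.6   8.5  70.3  70.3  52.9] 131 z 35.0
top [np.float64(449.0), np.float64(233.8)] mean [448.8 233. ] wh 15.4 34.1 yaw -6.6 flange [438.3 234.9  49.9  88.1  83.7] 143 z 35.4
top [np.float64(429.6), np.float64(115.8)] mean [429.5 115.5] wh 14.3 33.3 yaw -21.2 flange [431.1 115.7  48.7  51.4   0.7] 133 z 35.0
side [np.float64(465.4), np.float64(320.5)] mean [465.  319.2] wh 40.5 16.9 yaw 34.5 flange [466.  321.5  70.3  68.7  65.5] 52 z 33.6
side [np.float64(450.8), np.float64(230.6)] mean [450. 229.] wh 18.9 34.1 yaw -6.0 flange [451.8 243.2  78.6  71.3  87.2] 62 z 33.4
side [np.float64(432.2), np.float64(111.9)] mean [432.4 110.3] wh 23.1 32.5 yaw -17.9 flange [432.1 106.7  43.3  50.3  85.7] 73 z 33.9
side [np.float64(463.5), np.float64(5.7)] mean [463.4   4.9] wh 21.0 32.3 yaw -34.3 flange [462.3   5.3  75.2  69.1  52.5] 72 z 33.6
[0.0893 0.0908 0.0924]
(array([ 546., -221.]), 71, 491)
```

View pics/side8.png

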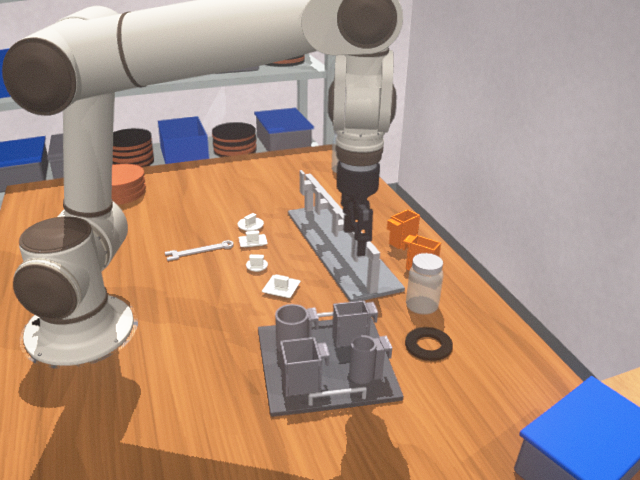

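All four tubs are seated and upright on the carrier, the narrow one with its rim at 92.4 mm. The lids have not moved. Square lid first.

```bash
python3 - <<'E'
from h import *
auto([(463.2,6.8,110,143.5,2),(463.2,6.8,40,143.5,2)])
E
```

```text
from [ 544.9 -220.4  230.1] 171.1
T [[0.019, 0.035, 0.02], [0.058, 0.106, 0.06], [0.096, 0.176, 0.1], [0.135, 0.247, 0.141], [0.173, 0.318, 0.181], [0.212, 0.388, 0.221], [0.231, 0.424, 0.241], [0.231, 0.424, 0.241]] 
D [[0.0, 0.0, 0.077], [0.0, 0.0, 0.23], [0.0, 0.0, 0.383], [0.0, 0.0, 0.537], [0.0, 0.0, 0.69], [0.0, 0.0, 0.843], [0.0, 0.0, 0.92], [0.0, 0.0, 0.92]]
T [[0.0, 0.0, 0.0], [0.0, 0.0, 0.07], [0.0, 0.0, 0.14], [0.0, 0.0, 0.14], [0.0, 0.0, 0.14]] 
D [[0.0, 0.0, 0.0], [0.0, 0.0, 0.0], [0.0, 0.0, 0.0], [0.0, 0.0, 0.0], [0.0, 0.0, 0.0]]
```

>>> step_arm(travel=[[0.019,0.035,0.02],[0.058,0.106,0.06],[0.096,0.176,0.1],[0.135,0.247,0.141],[0.173,0.318,0.181],[0.212,0.388,0.221],[0.231,0.424,0.241],[0.231,0.424,0.241]], delta_rot=[[0,0,0.077],[0,0,0.23],[0,0,0.383],[0,0,0.537],[0,0,0.69],[0,0,0.843],[0,0,0.92],[0,0,0.92]], grip=0.4)

```text
clock: 31.05
position: [0.4619, 0.0087, 0.1088]
tcp_rot: [[-0.805, 0.593, -0.004], [0.593, 0.805, 0.0], [0.003, -0.002, -1.0]]
contact_force: [0.5, 0.6, -0.6]
gripper_width: 0.402
grip_force: 0.0
```

>>> step_arm(travel=[[0,0,0],[0,0,0.07],[0,0,0.14],[0,0,0.14],[0,0,0.14],[0,0,0.14],[0,0,0.14]], delta_rot=[[0,0,0],[0,0,0],[0,0,0],[0,0,0],[0,0,0],[0,0,0],[0,0,0]])

```text
clock: 31.75
position: [0.4653, 0.0065, 0.0432]
tcp_rot: [[-0.804, 0.595, 0.003], [0.595, 0.804, 0.0], [-0.002, 0.002, -1.0]]
contact_force: [0.3, -0.4, 0.3]
gripper_width: 0.404
grip_force: 0.0
```

```bash
python3 - <<'E'
from h import *
auto([(463.2,6.8,16,143.5,4)])
E
```

```text
from [465.3   6.5  43.2] 143.5
T [[0.004, -0.002, 0.054], [0.004, -0.002, 0.054], [0.004, -0.002, 0.054], [0.004, -0.002, 0.054], [0.004, -0.002, 0.054]] 
D [[0.0, 0.0, -0.001], [0.0, 0.0, -0.001], [0.0, 0.0, -0.001], [0.0, 0.0, -0.001], [0.0, 0.0, -0.001]]
```

>>> step_arm(travel=[[0.003,-0.001,0.03],[0.003,-0.001,0.053],[0.003,-0.001,0.053],[0.003,-0.001,0.053],[0.003,-0.001,0.053]], delta_rot=[[0,0,0],[0,0,0],[0,0,0],[0,0,0],[0,0,0]])

```text
clock: 32.25
position: [0.4627, 0.0073, 0.015]
tcp_rot: [[-0.804, 0.595, 0.0], [0.595, 0.804, 0.0], [-0.0, 0.0, -1.0]]
contact_force: [-0.4, -1.1, -0.2]
gripper_width: 0.402
grip_force: 0.0
```

>>> step_arm(travel=[[0,0,0],[0,0,0],[0,0,0],[0,0,0],[0,0,0]], delta_rot=[[0,0,0],[0,0,0],[0,0,0],[0,0,0],[0,0,0]], grip=0)

```text
clock: 32.75
position: [0.463, 0.0072, 0.0153]
tcp_rot: [[-0.804, 0.595, 0.001], [0.595, 0.804, 0.0], [-0.001, 0.001, -1.0]]
contact_force: [-0.6, -0.0, 6.2]
gripper_width: 0.146
grip_force: 59.6
```

```bash
python3 - <<'E'
from h import *
auto([(463.2,6.8,170,143.5,1),(411,-310.5,170,171.1,3),(411,-310.5,118,171.1,3)])
E
```

```text
from [463.    7.2  15.3] 143.5
T [[0.0, 0.0, -0.039], [0.0, 0.0, -0.116], [-0.001, 0.0, -0.193], [-0.001, 0.0, -0.271], [-0.001, 0.0, -0.309], [-0.001, 0.0, -0.309], [-0.022, -0.041, -0.309], [-0.064, -0.123, -0.309]] 
D [[0.0, 0.0, 0.0], [0.0, 0.0, 0.0], [0.0, 0.0, 0.0], [0.0, 0.0, 0.0], [0.0, 0.0, 0.0], [0.0, 0.0, 0.0], [0.0, 0.0, -0.066], [0.0, 0.0, -0.197]]
T [[-0.033, -0.085, 0.0], [-0.067, -0.171, 0.0], [-0.1, -0.257, 0.0], [-0.133, -0.342, 0.0], [-0.167, -0.428, 0.0], [-0.183, -0.471, 0.0], [-0.183, -0.471, 0.0], [-0.183, -0.471, 0.0]] 
D [[0.0, 0.0, -0.132], [0.0, 0.0, -0.263], [0.0, 0.0, -0.395], [0.0, 0.0, -0.526], [0.0, 0.0, -0.658], [0.0, 0.0, -0.723], [0.0, 0.0, -0.723], [0.0, 0.0, -0.723]]
T [[0.0, 0.0, 0.0], [0.0, 0.0, 0.052], [0.0, 0.0, 0.104], [0.0, 0.0, 0.104], [0.0, 0.0, 0.104], [0.0, 0.0, 0.104]] 
D [[0.0, 0.0, 0.0], [0.0, 0.0, 0.0], [0.0, 0.0, 0.0], [0.0, 0.0, 0.0], [0.0, 0.0, 0.0], [0.0, 0.0, 0.0]]
```

>>> step_arm(travel=[[0,0,-0.039],[0,0,-0.116],[0,0,-0.193],[0,0,-0.271],[0,0,-0.309],[0,0,-0.309],[-0.022,-0.041,-0.309],[-0.064,-0.123,-0.309]], delta_rot=[[0,0,0],[0,0,0],[0,0,0],[0,0,0],[0,0,0],[0,0,0],[0,0,-0.066],[0,0,-0.197]])

```text
clock: 33.55
position: [0.4516, -0.0604, 0.1678]
tcp_rot: [[-0.863, 0.504, -0.001], [0.504, 0.863, 0.001], [0.002, -0.0, -1.0]]
contact_force: [0.9, -0.1, -1.3]
gripper_width: 0.145
grip_force: 58.8
```

>>> step_arm(travel=[[-0.033,-0.085,0],[-0.067,-0.171,0],[-0.1,-0.257,0],[-0.133,-0.342,0],[-0.167,-0.428,0],[-0.183,-0.471,0],[-0.183,-0.471,0],[-0.183,-0.471,0]], delta_rot=[[0,0,-0.132],[0,0,-0.263],[0,0,-0.395],[0,0,-0.526],[0,0,-0.658],[0,0,-0.723],[0,0,-0.723],[0,0,-0.723]])

```text
clock: 34.35
position: [0.41, -0.3105, 0.1678]
tcp_rot: [[-0.988, 0.157, -0.002], [0.157, 0.988, 0.002], [0.002, 0.001, -1.0]]
contact_force: [0.0, 0.3, -1.2]
gripper_width: 0.15
grip_force: 58.8
```

>>> step_arm(travel=[[0,0,0],[0,0,0.052],[0,0,0.09],[0,0,0.104],[0,0,0.104],[0,0,0.104],[0,0,0.104],[0,0,0.104]], delta_rot=[[0,0,0],[0,0,0],[0,0,0],[0,0,0],[0,0,0],[0,0,0],[0,0,0],[0,0,0]])

```text
clock: 35.15
position: [0.411, -0.3108, 0.1182]
tcp_rot: [[-0.988, 0.155, 0.001], [0.155, 0.988, -0.001], [-0.001, -0.001, -1.0]]
contact_force: [-0.3, -0.6, -1.5]
gripper_width: 0.148
grip_force: 58.8
```

```bash
python3 - <<'E'
from h import *
p=readout.sense()['position']; print(p)
im,d,W=cloud('side'); print('tub',box(W,(.4105,-.3105),-8.9,.033,.033,.03,.08)); save('side9',cv2.resize(im[270:430,220:420],None,fx=3,fy=3))
# lid flange: white points
z=W[...,2]; m=(im.min(-1)>110)&(abs(W[...,0]-.411)<.06)&(abs(W[...,1]+.31)<.06)&(z>.1)&(z<.125)
F=W[m&(z<.119)]; print('flange',rect(F),len(F),np.percentile(F[:,2],[5,50,95]).round(4))
auto([(411,-310.5,98.5,171.1,3)])
E
```

```text
[ 0.41101359 -0.31075001  0.11820545]
tub (array([ 411.6, -310.7]), 72, 594)
flange [ 411.5 -311.4   72.    68.6   81. ] 725 [0.1114 0.114  0.1164]
from [ 410.9 -310.7  118. ] 171.1
T [[0.0, 0.001, 0.039], [0.0, 0.001, 0.039], [0.0, 0.001, 0.039], [0.0, 0.001, 0.039]] 
D [[0.0, 0.0, 0.0], [0.0, 0.0, 0.0], [0.0, 0.0, 0.0], [0.0, 0.0, 0.0]]
```

View pics/side9.png

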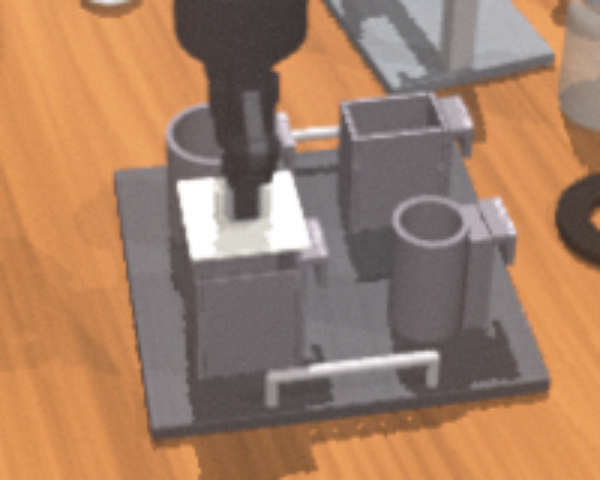

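The square lid sits level and centred over the square tub, at crop (245,220). Lowering, releasing and lifting.

>>> step_arm(travel=[[0,0.001,0.01],[0,0.001,0.02],[0,0.001,0.028],[0,0.001,0.034],[0,0.001,0.038],[0,0.001,0.038]], delta_rot=[[0,0,0],[0,0,0],[0,0,0],[0,0,0],[0,0,0],[0,0,0]])

```text
clock: 35.8
position: [0.4106, -0.31, 0.0994]
tcp_rot: [[-0.988, 0.155, 0.001], [0.155, 0.988, -0.0], [-0.001, -0.0, -1.0]]
contact_force: [-3.6, 2.0, 10.3]
gripper_width: 0.152
grip_force: 60.3
```

>>> step_arm(travel=[[0,0,0],[0,0,0],[0,0,0],[0,0,-0.06],[0,0,-0.14],[0,0,-0.2],[0,0,-0.2],[0,0,-0.2]], delta_rot=[[0,0,0],[0,0,0],[0,0,0],[0,0,0],[0,0,0],[0,0,0],[0,0,0],[0,0,0]], grip=0.4)

```text
clock: 36.6
position: [0.411, -0.3103, 0.1985]
tcp_rot: [[-0.988, 0.155, 0.001], [0.155, 0.988, -0.001], [-0.001, -0.0, -1.0]]
contact_force: [0.3, 0.4, -0.0]
gripper_width: 0.397
grip_force: 0.0
```

```bash
cat >> h.py <<'E'
def seated(c,r=.03):
    "plane of a seated lid's flange, side camera"
    im,d,W=cloud('side'); z=W[...,2]
    F=W[(im.min(-1)>100)&(np.hypot(W[...,0]-c[0],W[...,1]-c[1])<r+.01)&(z>.088)&(z<.108)]
    A=np.c_[F[:,0]-c[0],F[:,1]-c[1],np.ones(len(F))]; k=np.linalg.lstsq(A,F[:,2],rcond=None)[0]
    print('flange top mm',(k[2]*1e3).round(1),'(want 96) tilt rad',np.hypot(k[0],k[1]).round(3),rect(F),len(F))
E
python3 - <<'E'
from h import *
seated((.411,-.3105)); bars('top')
auto([(430.2,114,110,158.9,2),(430.2,114,40,158.9,3)])
E
```

```text
flange top mm 96.0 (want 96) tilt rad 0.026 [ 413.  -312.2   70.8   72.8   79.8] 768
top [np.float64(463.4), np.float64(324.6)] mean [463.5 324. ] wh 34.4 14.8 yaw 33.6 flange [463.7 324.9  70.1  68.4   1.2] 142 z 35.3
top [np.float64(448.9), np.float64(233.2)] mean [448.8 232.9] wh 14.8 33.8 yaw -9.4 flange [438.4 235.   49.5  88.1  84.5] 143 z 35.1
top [np.float64(429.7), np.float64(115.9)] mean [429.6 115.4] wh 14.2 33.3 yaw -21.8 flange [431.1 115.8  48.8  51.5   0.7] 133 z 35.4
from [ 410.4 -309.8  197. ] 171.1
T [[0.005, 0.042, 0.009], [0.014, 0.127, 0.026], [0.023, 0.211, 0.044], [0.032, 0.295, 0.061], [0.041, 0.38, 0.079], [0.051, 0.464, 0.096], [0.06, 0.548, 0.114], [0.069, 0.633, 0.131]] 
D [[0.0, 0.0, 0.02], [0.0, 0.0, 0.061], [0.0, 0.0, 0.102], [0.0, 0.0, 0.142], [0.0, 0.0, 0.183], [0.0, 0.0, 0.224], [0.0, 0.0, 0.264], [0.0, 0.0, 0.305]]
T [[0.022, 0.081, 0.018], [0.045, 0.163, 0.035], [0.056, 0.204, 0.044], [0.056, 0.204, 0.044], [0.056, 0.204, 0.044], [0.056, 0.204, 0.114], [0.056, 0.204, 0.184], [0.056, 0.204, 0.184]] 
D [[0.0, 0.0, 0.04], [0.0, 0.0, 0.081], [0.0, 0.0, 0.101], [0.0, 0.0, 0.101], [0.0, 0.0, 0.101], [0.0, 0.0, 0.101], [0.0, 0.0, 0.101], [0.0, 0.0, 0.101]]
T [[0.0, 0.0, 0.0], [0.0, 0.0, 0.0]] 
D [[0.0, 0.0, 0.0], [0.0, 0.0, 0.0]]
```

The square lid is seated. Next the small round lid.

>>> step_arm(travel=[[0.005,0.042,0],[0.014,0.127,0.02],[0.023,0.211,0.04],[0.032,0.295,0.06],[0.041,0.38,0.079],[0.051,0.464,0.096],[0.06,0.548,0.114],[0.069,0.633,0.131]], delta_rot=[[0,0,0.02],[0,0,0.061],[0,0,0.102],[0,0,0.142],[0,0,0.183],[0,0,0.224],[0,0,0.264],[0,0,0.305]])

```text
clock: 37.5
position: [0.4247, 0.0096, 0.1312]
tcp_rot: [[-0.95, 0.311, -0.002], [0.311, 0.95, -0.0], [0.001, -0.001, -1.0]]
contact_force: [1.4, 0.7, 0.6]
gripper_width: 0.4
grip_force: 0.0
```

>>> step_arm(travel=[[0.022,0.081,0.018],[0.045,0.163,0.035],[0.056,0.204,0.044],[0.056,0.204,0.044],[0.056,0.204,0.114],[0.056,0.204,0.184],[0.056,0.204,0.184],[0.056,0.204,0.184]], delta_rot=[[0,0,0.04],[0,0,0.081],[0,0,0.101],[0,0,0.101],[0,0,0.101],[0,0,0.101],[0,0,0.101],[0,0,0.101]])

```text
clock: 38.3
position: [0.43, 0.113, 0.0408]
tcp_rot: [[-0.933, 0.36, -0.002], [0.36, 0.933, -0.001], [0.001, -0.001, -1.0]]
contact_force: [-0.4, 1.7, 0.3]
gripper_width: 0.396
grip_force: 0.0
```

>>> step_arm(travel=[[0,0,0],[0,0,0],[0,0,0]], delta_rot=[[0,0,0],[0,0,0],[0,0,0]])

```text
clock: 38.6
position: [0.4313, 0.1137, 0.042]
tcp_rot: [[-0.933, 0.36, 0.002], [0.36, 0.933, 0.0], [-0.002, 0.001, -1.0]]
contact_force: [0.0, -0.5, -0.3]
gripper_width: 0.399
grip_force: 0.0
```

```bash
python3 - <<'E'
from h import *
auto([(430.2,114,16,158.7,4)])
E
```

```text
from [431.3 113.7  42. ] 158.9
T [[0.002, 0.0, 0.052], [0.002, 0.0, 0.052], [0.002, 0.0, 0.052], [0.002, 0.0, 0.052], [0.002, 0.0, 0.052]] 
D [[0.0, 0.0, 0.007], [0.0, 0.0, 0.007], [0.0, 0.0, 0.007], [0.0, 0.0, 0.007], [0.0, 0.0, 0.007]]
```

>>> step_arm(travel=[[0.001,0,0.03],[0.001,0,0.051],[0.001,0,0.051],[0.001,0,0.051],[0.001,0,0.051]], delta_rot=[[0,0,0.007],[0,0,0.007],[0,0,0.007],[0,0,0.007],[0,0,0.007]])

```text
clock: 39.1
position: [0.4305, 0.1139, 0.0159]
tcp_rot: [[-0.932, 0.363, 0.001], [0.363, 0.932, 0.0], [-0.001, 0.0, -1.0]]
contact_force: [-0.1, 0.1, -0.2]
gripper_width: 0.402
grip_force: 0.0
```

>>> step_arm(travel=[[0,0,0],[0,0,0],[0,0,0],[0,0,0],[0,0,0]], delta_rot=[[0,0,0],[0,0,0],[0,0,0],[0,0,0],[0,0,0]], grip=0)

```text
clock: 39.6
position: [0.4306, 0.1139, 0.0159]
tcp_rot: [[-0.932, 0.363, 0.001], [0.363, 0.932, 0.0], [-0.001, 0.001, -1.0]]
contact_force: [-0.7, -0.0, 6.4]
gripper_width: 0.147
grip_force: 59.2
```

```bash
python3 - <<'E'
from h import *
auto([(430.2,114,170,158.7,1),(528,-328.9,170,171.1,3),(528,-328.9,118,171.1,3)])
E
```

```text
from [430.6 113.9  15.9] 158.7
T [[0.0, 0.0, -0.039], [0.0, 0.0, -0.116], [0.0, 0.0, -0.193], [0.0, 0.0, -0.27], [0.001, 0.0, -0.308], [0.001, 0.0, -0.308], [-0.025, -0.038, -0.308], [-0.075, -0.113, -0.308]] 
D [[0.0, 0.0, 0.0], [0.0, 0.0, 0.0], [0.0, 0.0, 0.0], [0.0, 0.0, 0.0], [0.0, 0.0, 0.0], [0.0, 0.0, 0.0], [0.0, 0.0, -0.021], [0.0, 0.0, -0.062]]
T [[-0.048, -0.077, 0.0], [-0.096, -0.154, 0.0], [-0.144, -0.231, 0.0], [-0.192, -0.308, 0.0], [-0.24, -0.385, 0.0], [-0.288, -0.462, 0.0], [-0.335, -0.539, 0.0], [-0.383, -0.616, 0.0]] 
D [[0.0, 0.0, -0.041], [0.0, 0.0, -0.083], [0.0, 0.0, -0.124], [0.0, 0.0, -0.165], [0.0, 0.0, -0.207], [0.0, 0.0, -0.248], [0.0, 0.0, -0.289], [0.0, 0.0, -0.331]]
T [[-0.017, -0.042, 0.0], [-0.017, -0.042, 0.0], [-0.017, -0.042, 0.0], [-0.017, -0.042, 0.0], [-0.017, -0.042, 0.052], [-0.017, -0.042, 0.104], [-0.017, -0.042, 0.104], [-0.017, -0.042, 0.104]] 
D [[0.0, 0.0, -0.02], [0.0, 0.0, -0.02], [0.0, 0.0, -0.02], [0.0, 0.0, -0.02], [0.0, 0.0, -0.02], [0.0, 0.0, -0.02], [0.0, 0.0, -0.02], [0.0, 0.0, -0.02]]
T [[0.0, 0.0, 0.0]] 
D [[0.0, 0.0, 0.0]]
```

>>> step_arm(travel=[[0,0,-0.039],[0,0,-0.116],[0,0,-0.193],[0,0,-0.27],[0,0,-0.308],[0,0,-0.308],[-0.025,-0.038,-0.308],[-0.075,-0.113,-0.308]], delta_rot=[[0,0,0],[0,0,0],[0,0,0],[0,0,0],[0,0,0],[0,0,0],[0,0,-0.021],[0,0,-0.062]])

```text
clock: 40.4
position: [0.4442, 0.0483, 0.1681]
tcp_rot: [[-0.944, 0.329, -0.001], [0.329, 0.944, 0.0], [0.001, -0.0, -1.0]]
contact_force: [-0.0, 0.4, -0.9]
gripper_width: 0.151
grip_force: 58.6
```

>>> step_arm(travel=[[-0.048,-0.077,0],[-0.096,-0.154,0],[-0.144,-0.231,0],[-0.192,-0.308,0],[-0.24,-0.385,0],[-0.288,-0.462,0],[-0.335,-0.539,0],[-0.383,-0.616,0]], delta_rot=[[0,0,-0.041],[0,0,-0.083],[0,0,-0.124],[0,0,-0.165],[0,0,-0.207],[0,0,-0.248],[0,0,-0.289],[0,0,-0.331]])

```text
clock: 41.2
position: [0.5222, -0.3084, 0.1675]
tcp_rot: [[-0.986, 0.165, -0.002], [0.165, 0.986, 0.001], [0.002, 0.001, -1.0]]
contact_force: [1.0, 0.3, 0.2]
gripper_width: 0.147
grip_force: 58.6
```

>>> step_arm(travel=[[-0.017,-0.042,0],[-0.017,-0.042,0],[-0.017,-0.042,0],[-0.017,-0.042,0.052],[-0.017,-0.042,0.09],[-0.017,-0.042,0.104],[-0.017,-0.042,0.104],[-0.017,-0.042,0.104]], delta_rot=[[0,0,-0.02],[0,0,-0.02],[0,0,-0.02],[0,0,-0.02],[0,0,-0.02],[0,0,-0.02],[0,0,-0.02],[0,0,-0.02]])

```text
clock: 42.0
position: [0.5279, -0.3283, 0.1183]
tcp_rot: [[-0.988, 0.154, 0.001], [0.154, 0.988, -0.0], [-0.001, -0.0, -1.0]]
contact_force: [-0.3, 0.1, 0.5]
gripper_width: 0.149
grip_force: 58.6
```

>>> step_arm(travel=[[0,0,0],[0,0,0],[0,0,0]], delta_rot=[[0,0,0],[0,0,0],[0,0,0]])

```text
clock: 42.3
position: [0.5278, -0.3289, 0.1179]
tcp_rot: [[-0.988, 0.155, 0.001], [0.155, 0.988, -0.0], [-0.001, -0.0, -1.0]]
contact_force: [-0.4, -0.4, -0.4]
gripper_width: 0.149
grip_force: 58.6
```

```bash
python3 - <<'E'
from h import *
p=readout.sense()['position']; print(p)
im,d,W=cloud('side'); z=W[...,2]
m=(im.min(-1)>100)&(abs(W[...,0]-.528)<.05)&(abs(W[...,1]+.329)<.04)&(z>.105)&(z<.119)
F=W[m]; print('flange',rect(F),len(F)); (c,r)=cv2.minEnclosingCircle((F[:,:2]*1e3).astype(np.float32)); print(c,r, 'tub', cyl(W,(.5284,-.3292),.024,.03,.085))
auto([(528,-328.9,98.5,171.1,3)])
E
```

```text
[ 0.52779597 -0.32887869  0.11789849]
flange [ 526.1 -333.2   47.3   50.2   68.7] 256
(527.5904541015625, -329.68389892578125) 28.01984977722168 tub (array([ 528.6, -329.2]), 677, np.float64(1.32))
from [ 527.7 -328.9  117.7] 171.1
T [[-0.001, 0.0, 0.038], [-0.001, 0.0, 0.038], [-0.001, 0.0, 0.038], [-0.001, 0.0, 0.038]] 
D [[0.0, 0.0, 0.0], [0.0, 0.0, 0.0], [0.0, 0.0, 0.0], [0.0, 0.0, 0.0]]
```

>>> step_arm(travel=[[-0.001,0,0.01],[-0.001,0,0.02],[-0.001,0,0.028],[-0.001,0,0.034],[-0.001,0,0.038],[-0.001,0,0.038]], delta_rot=[[0,0,0],[0,0,0],[0,0,0],[0,0,0],[0,0,0],[0,0,0]])

```text
clock: 42.95
position: [0.528, -0.3289, 0.1]
tcp_rot: [[-0.988, 0.155, 0.001], [0.155, 0.988, -0.001], [-0.001, -0.001, -1.0]]
contact_force: [-5.0, 2.5, 11.7]
gripper_width: 0.147
grip_force: 60.4
```

>>> step_arm(travel=[[0,0,0],[0,0,0],[0,0,0],[0,0,-0.06],[0,0,-0.14],[0,0,-0.2],[0,0,-0.2],[0,0,-0.2]], delta_rot=[[0,0,0],[0,0,0],[0,0,0],[0,0,0],[0,0,0],[0,0,0],[0,0,0],[0,0,0]], grip=0.4)

```text
clock: 43.75
position: [0.5284, -0.329, 0.1985]
tcp_rot: [[-0.988, 0.155, 0.001], [0.155, 0.988, -0.001], [-0.001, -0.0, -1.0]]
contact_force: [1.0, -0.4, -0.9]
gripper_width: 0.4
grip_force: 0.0
```

```bash
python3 - <<'E'
from h import *
seated((.5285,-.329),.022); bars('top')
auto([(449.5,231.4,110,171.8,2),(449.5,231.4,40,171.8,3)])
E
```

```text
flange top mm 97.6 (want 96) tilt rad 0.107 [ 529.  -335.7   42.9   55.8   69.3] 348
top [np.float64(463.6), np.float64(324.8)] mean [463.4 323.8] wh 35.2 15.6 yaw 36.3 flange [463.5 324.9  70.1  68.8   2.4] 146 z 35.1
top [np.float64(448.9), np.float64(233.3)] mean [448.6 232.8] wh 15.2 33.8 yaw -8.8 flange [438.5 235.   49.1  87.9  84. ] 147 z 35.3
from [ 527.8 -328.6  196.7] 171.1
T [[0.013, 0.042, 0.007], [0.038, 0.125, 0.02], [0.063, 0.208, 0.034], [0.088, 0.291, 0.047], [0.113, 0.375, 0.061], [0.139, 0.458, 0.074], [0.164, 0.541, 0.087], [0.189, 0.624, 0.101]] 
D [[0.0, 0.0, -0.001], [0.0, 0.0, -0.003], [0.0, 0.0, -0.005], [0.0, 0.0, -0.006], [0.0, 0.0, -0.008], [0.0, 0.0, -0.01], [0.0, 0.0, -0.012], [0.0, 0.0, -0.014]]
T [[0.025, 0.084, 0.013], [0.049, 0.167, 0.027], [0.074, 0.251, 0.04], [0.099, 0.334, 0.054], [0.123, 0.417, 0.067], [0.135, 0.459, 0.074], [0.135, 0.459, 0.074], [0.135, 0.459, 0.074]] 
D [[0.0, 0.0, -0.001], [0.0, 0.0, -0.003], [0.0, 0.0, -0.005], [0.0, 0.0, -0.007], [0.0, 0.0, -0.009], [0.0, 0.0, -0.01], [0.0, 0.0, -0.01], [0.0, 0.0, -0.01]]
T [[0.0, 0.0, 0.07], [0.0, 0.0, 0.14], [0.0, 0.0, 0.14], [0.0, 0.0, 0.14], [0.0, 0.0, 0.14]] 
D [[0.0, 0.0, 0.0], [0.0, 0.0, 0.0], [0.0, 0.0, 0.0], [0.0, 0.0, 0.0], [0.0, 0.0, 0.0]]
```

>>> step_arm(travel=[[0.013,0.042,0],[0.038,0.125,0.015],[0.063,0.208,0.03],[0.088,0.291,0.045],[0.113,0.375,0.06],[0.139,0.458,0.074],[0.164,0.541,0.087],[0.189,0.624,0.101]], delta_rot=[[0,0,0],[0,0,-0.003],[0,0,-0.005],[0,0,-0.006],[0,0,-0.008],[0,0,-0.01],[0,0,-0.012],[0,0,-0.014]])

```text
clock: 44.65
position: [0.4818, -0.0044, 0.1461]
tcp_rot: [[-0.989, 0.148, -0.002], [0.148, 0.989, 0.0], [0.002, -0.0, -1.0]]
contact_force: [0.8, 0.1, 0.3]
gripper_width: 0.399
grip_force: 0.0
```

>>> step_arm(travel=[[0.025,0.084,0.013],[0.049,0.167,0.027],[0.074,0.251,0.04],[0.099,0.334,0.054],[0.123,0.417,0.067],[0.135,0.459,0.074],[0.135,0.459,0.074],[0.135,0.459,0.074]], delta_rot=[[0,0,0],[0,0,-0.003],[0,0,-0.005],[0,0,-0.007],[0,0,-0.009],[0,0,-0.01],[0,0,-0.01],[0,0,-0.01]])

```text
clock: 45.45
position: [0.4494, 0.2308, 0.1095]
tcp_rot: [[-0.99, 0.141, -0.002], [0.141, 0.99, -0.001], [0.002, -0.002, -1.0]]
contact_force: [-0.7, -0.6, 0.7]
gripper_width: 0.4
grip_force: 0.0
```

>>> step_arm(travel=[[0,0,0.07],[0,0,0.12],[0,0,0.14],[0,0,0.14],[0,0,0.14],[0,0,0.14]], delta_rot=[[0,0,0],[0,0,0],[0,0,0],[0,0,0],[0,0,0],[0,0,0]])

```text
clock: 46.05
position: [0.451, 0.2311, 0.0423]
tcp_rot: [[-0.99, 0.143, 0.002], [0.143, 0.99, 0.001], [-0.002, 0.001, -1.0]]
contact_force: [0.2, -0.4, -0.0]
gripper_width: 0.399
grip_force: 0.0
```

```bash
python3 - <<'E'
from h import *
auto([(449.5,231.4,16,171.6,4)])
im,d,W=cloud('top'); z=W[...,2]
for c,r in [((.5285,-.3275),.026),((.411,-.309),.035)]:
    F=W[(im.min(-1)>100)&(np.hypot(W[...,0]-c[0],W[...,1]-c[1])<r+.008)&(z>.088)&(z<.101)]
    A=np.c_[F[:,0]-c[0],F[:,1]-c[1],np.ones(len(F))]
    k=least_squares(lambda k:A@k-F[:,2],[0,0,.096],loss='soft_l1',f_scale=.001).x; print(k.round(4),rect(F),len(F))
im,d,W=cloud('side'); save('side10',cv2.resize(im[270:430,220:420],None,fx=3,fy=3))
E
```

```text
from [451.  231.1  42.3] 171.8
T [[0.003, 0.0, 0.053], [0.003, 0.0, 0.053], [0.003, 0.0, 0.053], [0.003, 0.0, 0.053], [0.003, 0.0, 0.053]] 
D [[0.0, 0.0, 0.006], [0.0, 0.0, 0.006], [0.0, 0.0, 0.006], [0.0, 0.0, 0.006], [0.0, 0.0, 0.006]]
[-0.0037 -0.0018  0.0951] [ 528.1 -326.3   53.2   53.    44.3] 386
[-0.0039 -0.0025  0.095 ] [ 413.8 -309.6   70.2   78.    82.1] 1237
```

View pics/side10.png

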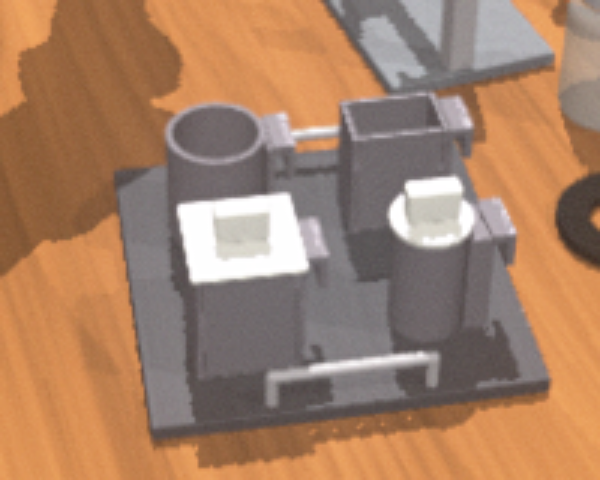

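Both lids are flush and level in the crop, at (242,235) and (432,220). Now gripping the narrow lid.

>>> step_arm(travel=[[0.002,0,0.03],[0.002,0,0.052],[0.002,0,0.052],[0.002,0,0.052],[0.002,0,0.052]], delta_rot=[[0,0,0.006],[0,0,0.006],[0,0,0.006],[0,0,0.006],[0,0,0.006]])

```text
clock: 46.65
position: [0.4492, 0.2312, 0.0149]
tcp_rot: [[-0.989, 0.145, 0.0], [0.145, 0.989, 0.0], [-0.0, 0.0, -1.0]]
contact_force: [-0.1, -0.3, -0.4]
gripper_width: 0.402
grip_force: 0.0
```

>>> step_arm(travel=[[0,0,0],[0,0,0],[0,0,0],[0,0,0],[0,0,0]], delta_rot=[[0,0,0],[0,0,0],[0,0,0],[0,0,0],[0,0,0]], grip=0)

```text
clock: 47.15
position: [0.4495, 0.2314, 0.0154]
tcp_rot: [[-0.989, 0.146, 0.001], [0.146, 0.989, 0.001], [-0.001, 0.001, -1.0]]
contact_force: [0.2, 0.3, 6.3]
gripper_width: 0.15
grip_force: 59.3
```

```bash
python3 - <<'E'
from h import *
auto([(450,231.4,170,171.6,1),(545.5,-220.6,170,171.1,3),(545.5,-220.6,118,171.1,3)])
E
```

```text
from [449.5 231.4  15.4] 171.6
T [[0.0, 0.0, -0.039], [0.0, 0.0, -0.116], [-0.001, 0.0, -0.193], [-0.001, 0.0, -0.271], [-0.001, 0.0, -0.309], [-0.001, 0.0, -0.309], [-0.016, -0.039, -0.309], [-0.045, -0.118, -0.309]] 
D [[0.0, 0.0, 0.0], [0.0, 0.0, 0.0], [0.0, 0.0, 0.001], [0.0, 0.0, 0.001], [0.0, 0.0, 0.001], [0.0, 0.0, 0.001], [0.0, 0.0, 0.002], [0.0, 0.0, 0.003]]
T [[-0.029, -0.078, 0.0], [-0.058, -0.157, 0.0], [-0.088, -0.236, 0.0], [-0.117, -0.315, 0.0], [-0.146, -0.393, 0.0], [-0.175, -0.472, 0.0], [-0.205, -0.551, 0.0], [-0.234, -0.63, -0.001]] 
D [[0.0, 0.0, 0.002], [0.0, 0.0, 0.003], [0.0, 0.0, 0.005], [0.0, 0.0, 0.006], [0.0, 0.0, 0.008], [0.0, 0.0, 0.009], [0.0, 0.0, 0.011], [0.0, 0.0, 0.013]]
T [[-0.03, -0.078, 0.0], [-0.045, -0.117, 0.0], [-0.045, -0.117, 0.0], [-0.045, -0.117, 0.0], [-0.045, -0.117, 0.0], [-0.045, -0.117, 0.052], [-0.045, -0.117, 0.104], [-0.045, -0.117, 0.104]] 
D [[0.0, 0.0, 0.001], [0.0, 0.0, 0.002], [0.0, 0.0, 0.002], [0.0, 0.0, 0.002], [0.0, 0.0, 0.002], [0.0, 0.0, 0.002], [0.0, 0.0, 0.002], [0.0, 0.0, 0.002]]
T [[0.0, 0.0, 0.0], [0.0, 0.0, 0.0]] 
D [[0.0, 0.0, 0.0], [0.0, 0.0, 0.0]]
```

>>> step_arm(travel=[[0,0,-0.039],[0,0,-0.116],[0,0,-0.193],[0,0,-0.271],[0,0,-0.309],[0,0,-0.309],[-0.016,-0.039,-0.309],[-0.045,-0.118,-0.309]], delta_rot=[[0,0,0],[0,0,0],[0,0,0],[0,0,0],[0,0,0],[0,0,0],[0,0,0],[0,0,0.003]])

```text
clock: 47.95
position: [0.4623, 0.1702, 0.1677]
tcp_rot: [[-0.99, 0.144, -0.002], [0.144, 0.99, -0.0], [0.002, -0.0, -1.0]]
contact_force: [0.7, -0.7, -0.1]
gripper_width: 0.147
grip_force: 58.6
```

>>> step_arm(travel=[[-0.029,-0.078,0],[-0.058,-0.157,0],[-0.088,-0.236,0],[-0.117,-0.315,0],[-0.146,-0.393,0],[-0.175,-0.472,0],[-0.205,-0.551,0],[-0.234,-0.63,0]], delta_rot=[[0,0,0.002],[0,0,0.003],[0,0,0.005],[0,0,0.006],[0,0,0.008],[0,0,0.009],[0,0,0.011],[0,0,0.013]])

```text
clock: 48.75
position: [0.5317, -0.161, 0.1675]
tcp_rot: [[-0.988, 0.154, -0.002], [0.154, 0.988, 0.001], [0.002, 0.0, -1.0]]
contact_force: [1.1, 0.9, -0.6]
gripper_width: 0.152
grip_force: 58.6
```

>>> step_arm(travel=[[-0.03,-0.078,0],[-0.045,-0.117,0],[-0.045,-0.117,0],[-0.045,-0.117,0],[-0.045,-0.117,0.03],[-0.045,-0.117,0.07],[-0.045,-0.117,0.104],[-0.045,-0.117,0.104]], delta_rot=[[0,0,0.001],[0,0,0.002],[0,0,0.002],[0,0,0.002],[0,0,0.002],[0,0,0.002],[0,0,0.002],[0,0,0.002]])

```text
clock: 49.55
position: [0.5441, -0.2187, 0.1145]
tcp_rot: [[-0.988, 0.153, -0.004], [0.153, 0.988, 0.002], [0.004, 0.001, -1.0]]
contact_force: [-0.6, 0.4, -0.5]
gripper_width: 0.148
grip_force: 58.7
```

>>> step_arm(travel=[[0,0,0],[0,0,0],[0,0,0],[0,0,0],[0,0,0]], delta_rot=[[0,0,0],[0,0,0],[0,0,0],[0,0,0],[0,0,0]])

```text
clock: 50.05
position: [0.5456, -0.2206, 0.1177]
tcp_rot: [[-0.988, 0.155, 0.001], [0.155, 0.988, -0.0], [-0.001, -0.0, -1.0]]
contact_force: [-0.3, -0.5, 0.1]
gripper_width: 0.153
grip_force: 58.7
```

```bash
python3 - <<'E'
from h import *
p=readout.sense()['position']; print(p)
im,d,W=cloud('side'); z=W[...,2]
m=(im.min(-1)>100)&(abs(W[...,0]-.5455)<.055)&(abs(W[...,1]+.2206)<.045)&(z>.105)&(z<.118)
F=W[m]; print('flange',rect(F),len(F)); print(box(W,(.5458,-.2208),-8.9,.033,.022,.03,.08)); save('side11',cv2.resize(im[270:430,220:420],None,fx=3,fy=3))
auto([(545.5,-220.6,98.5,171.1,3)])
E
```

```text
[ 0.5456098  -0.2206165   0.11770854]
flange [ 544.9 -219.7   55.3   71.    82.5] 407
(array([ 546. , -220.8]), 76, 413)
from [ 545.5 -220.6  117.6] 171.1
T [[0.0, 0.0, 0.038], [0.0, 0.0, 0.038], [0.0, 0.0, 0.038], [0.0, 0.0, 0.038]] 
D [[0.0, 0.0, 0.0], [0.0, 0.0, 0.0], [0.0, 0.0, 0.0], [0.0, 0.0, 0.0]]
```

View pics/side11.png

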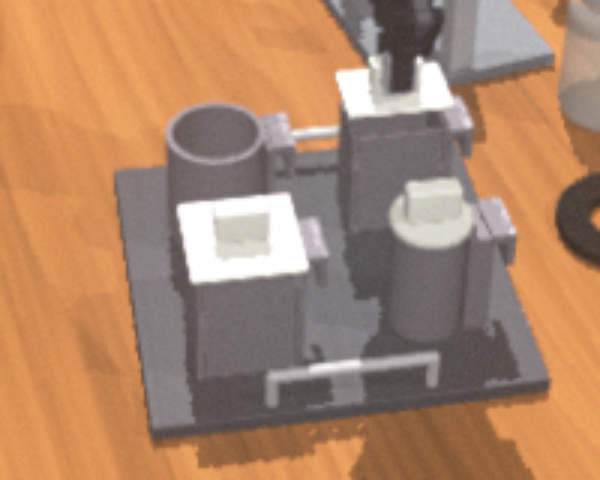

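The narrow lid is aligned over its tub, at crop (395,90). Lowering.

>>> step_arm(travel=[[0,0,0.01],[0,0,0.02],[0,0,0.028],[0,0,0.034],[0,0,0.038],[0,0,0.038]], delta_rot=[[0,0,0],[0,0,0],[0,0,0],[0,0,0],[0,0,0],[0,0,0]])

```text
clock: 50.7
position: [0.5453, -0.2206, 0.0994]
tcp_rot: [[-0.988, 0.155, 0.001], [0.155, 0.988, -0.0], [-0.001, -0.0, -1.0]]
contact_force: [-3.5, 1.5, 8.4]
gripper_width: 0.151
grip_force: 59.8
```

>>> step_arm(travel=[[0,0,0],[0,0,0],[0,0,0],[0,0,-0.06],[0,0,-0.14],[0,0,-0.2],[0,0,-0.2],[0,0,-0.2]], delta_rot=[[0,0,0],[0,0,0],[0,0,0],[0,0,0],[0,0,0],[0,0,0],[0,0,0],[0,0,0]], grip=0.4)

```text
clock: 51.5
position: [0.5458, -0.2207, 0.1985]
tcp_rot: [[-0.988, 0.155, 0.001], [0.155, 0.988, -0.0], [-0.001, -0.0, -1.0]]
contact_force: [0.5, -0.0, -1.0]
gripper_width: 0.403
grip_force: 0.0
```

```bash
python3 - <<'E'
from h import *
seated((.5455,-.2206),.026); bars('top')
auto([(464.1,323,110,213.8,2),(464.1,323,40,213.8,3)])
E
```

```text
flange top mm 96.1 (want 96) tilt rad 0.041 [ 545.1 -222.2   50.3   70.4   79.4] 459
top [np.float64(463.7), np.float64(324.7)] mean [463.5 323.9] wh 34.7 14.8 yaw 32.1 flange [463.6 324.5  70.   68.4   1.1] 147 z 35.0
from [ 545.1 -220.4  196.8] 171.1
T [[0.013, 0.04, 0.007], [0.038, 0.121, 0.02], [0.063, 0.202, 0.034], [0.088, 0.282, 0.047], [0.114, 0.363, 0.06], [0.139, 0.444, 0.074], [0.164, 0.524, 0.087], [0.189, 0.605, 0.101]] 
D [[0.0, 0.0, -0.055], [0.0, 0.0, -0.164], [0.0, 0.0, -0.274], [0.0, 0.0, -0.383], [0.0, 0.0, -0.493], [0.0, 0.0, -0.602], [0.0, 0.0, -0.712], [0.0, 0.0, -0.821]]
T [[-0.01, 0.084, 0.013], [-0.021, 0.168, 0.027], [-0.032, 0.252, 0.04], [-0.042, 0.335, 0.054], [-0.053, 0.419, 0.067], [-0.058, 0.461, 0.074], [-0.058, 0.461, 0.074], [-0.058, 0.461, 0.074]] 
D [[0.0, 0.0, -0.11], [0.0, 0.0, -0.219], [0.0, 0.0, -0.329], [0.0, 0.0, -0.438], [0.0, 0.0, -0.548], [0.0, 0.0, -0.603], [0.0, 0.0, -0.603], [0.0, 0.0, -0.603]]
T [[-0.001, 0.0, 0.07], [-0.001, 0.0, 0.14], [-0.001, 0.0, 0.14], [-0.001, 0.0, 0.14], [-0.001, 0.0, 0.14]] 
D [[0.0, 0.0, 0.0], [0.0, 0.0, 0.0], [0.0, 0.0, 0.0], [0.0, 0.0, 0.0], [0.0, 0.0, 0.0]]
```

>>> step_arm(travel=[[0.013,0.04,0],[0.038,0.121,0.015],[0.063,0.202,0.03],[0.088,0.282,0.045],[0.114,0.363,0.06],[0.139,0.444,0.074],[0.164,0.524,0.087],[0.189,0.605,0.101]], delta_rot=[[0,0,-0.055],[0,0,-0.164],[0,0,-0.274],[0,0,-0.383],[0,0,-0.493],[0,0,-0.602],[0,0,-0.712],[0,0,-0.821]])

```text
clock: 52.4
position: [0.4977, 0.0944, 0.1462]
tcp_rot: [[-0.962, -0.273, -0.002], [-0.273, 0.962, -0.0], [0.002, 0.0, -1.0]]
contact_force: [1.0, 0.8, 0.2]
gripper_width: 0.401
grip_force: 0.0
```

>>> step_arm(travel=[[-0.01,0.084,0.013],[-0.021,0.168,0.027],[-0.032,0.252,0.04],[-0.042,0.335,0.054],[-0.053,0.419,0.067],[-0.058,0.461,0.074],[-0.058,0.461,0.074],[-0.058,0.461,0.074]], delta_rot=[[0,0,-0.11],[0,0,-0.219],[0,0,-0.329],[0,0,-0.438],[0,0,-0.548],[0,0,-0.603],[0,0,-0.603],[0,0,-0.603]])

```text
clock: 53.2
position: [0.4637, 0.3223, 0.1094]
tcp_rot: [[-0.831, -0.557, -0.002], [-0.557, 0.831, -0.002], [0.002, -0.0, -1.0]]
contact_force: [0.5, 0.4, 0.4]
gripper_width: 0.405
grip_force: 0.0
```

>>> step_arm(travel=[[0,0,0.07],[0,0,0.12],[0,0,0.14],[0,0,0.14],[0,0,0.14],[0,0,0.14]], delta_rot=[[0,0,0],[0,0,0],[0,0,0],[0,0,0],[0,0,0],[0,0,0]])

```text
clock: 53.8
position: [0.4652, 0.3229, 0.0424]
tcp_rot: [[-0.831, -0.556, 0.002], [-0.556, 0.831, 0.001], [-0.002, 0.0, -1.0]]
contact_force: [-0.1, -0.2, 0.3]
gripper_width: 0.397
grip_force: 0.0
```

```bash
python3 - <<'E'
from h import *
auto([(464.1,323,16,213.8,4)])
E
```

```text
from [465.2 322.9  42.4] 213.8
T [[0.002, 0.001, 0.053], [0.002, 0.001, 0.053], [0.002, 0.001, 0.053], [0.002, 0.001, 0.053], [0.002, 0.001, 0.053]] 
D [[0.0, 0.0, -0.001], [0.0, 0.0, -0.001], [0.0, 0.0, -0.001], [0.0, 0.0, -0.001], [0.0, 0.0, -0.001]]
```

>>> step_arm(travel=[[0.002,0.001,0.03],[0.002,0.001,0.052],[0.002,0.001,0.052],[0.002,0.001,0.052],[0.002,0.001,0.052]], delta_rot=[[0,0,0],[0,0,0],[0,0,0],[0,0,0],[0,0,0]])

```text
clock: 54.3
position: [0.4634, 0.3226, 0.015]
tcp_rot: [[-0.831, -0.557, 0.0], [-0.557, 0.831, 0.0], [-0.0, -0.0, -1.0]]
contact_force: [-0.3, 0.1, -0.5]
gripper_width: 0.398
grip_force: 0.0
```

>>> step_arm(travel=[[0,0,0],[0,0,0],[0,0,0],[0,0,0],[0,0,0]], delta_rot=[[0,0,0],[0,0,0],[0,0,0],[0,0,0],[0,0,0]], grip=0)

```text
clock: 54.8
position: [0.4636, 0.3228, 0.0154]
tcp_rot: [[-0.831, -0.556, 0.001], [-0.556, 0.831, 0.001], [-0.001, 0.0, -1.0]]
contact_force: [-0.4, -1.1, 5.7]
gripper_width: 0.149
grip_force: 59.3
```

```bash
python3 - <<'E'
from h import *
auto([(464.1,323,170,213.8,1),(427.6,-202.4,170,171.1,3),(427.6,-202.4,118,171.1,4)])
E
```

```text
from [463.6 322.8  15.4] 213.8
T [[0.0, 0.0, -0.039], [-0.001, 0.0, -0.116], [-0.001, 0.0, -0.193], [-0.001, 0.0, -0.271], [-0.001, 0.0, -0.309], [-0.001, 0.0, -0.309], [0.025, -0.035, -0.309], [0.079, -0.104, -0.309]] 
D [[0.0, 0.0, 0.0], [0.0, 0.0, 0.0], [0.0, 0.0, 0.0], [0.0, 0.0, 0.0], [0.0, 0.0, 0.0], [0.0, 0.0, 0.0], [0.0, 0.0, 0.06], [0.0, 0.0, 0.178]]
T [[0.047, -0.074, 0.0], [0.094, -0.148, 0.0], [0.142, -0.222, -0.001], [0.189, -0.297, -0.001], [0.236, -0.371, -0.001], [0.283, -0.445, -0.001], [0.33, -0.519, -0.001], [0.377, -0.593, -0.001]] 
D [[0.0, 0.0, 0.119], [0.0, 0.0, 0.238], [0.0, 0.0, 0.356], [0.0, 0.0, 0.475], [0.0, 0.0, 0.593], [0.0, 0.0, 0.712], [0.0, 0.0, 0.831], [0.0, 0.0, 0.949]]
T [[0.006, -0.087, 0.0], [0.012, -0.175, 0.0], [0.015, -0.219, 0.0], [0.015, -0.219, 0.0], [0.015, -0.219, 0.0], [0.015, -0.219, 0.0], [0.015, -0.219, 0.052], [0.015, -0.219, 0.104]] 
D [[0.0, 0.0, 0.119], [0.0, 0.0, 0.237], [0.0, 0.0, 0.297], [0.0, 0.0, 0.297], [0.0, 0.0, 0.297], [0.0, 0.0, 0.297], [0.0, 0.0, 0.297], [0.0, 0.0, 0.297]]
T [[0.0, 0.0, 0.0], [0.0, 0.0, 0.0], [0.0, 0.0, 0.0], [0.0, 0.0, 0.0]] 
D [[0.0, 0.0, 0.0], [0.0, 0.0, 0.0], [0.0, 0.0, 0.0], [0.0, 0.0, 0.0]]
```

>>> step_arm(travel=[[0,0,-0.039],[0,0,-0.116],[0,0,-0.193],[0,0,-0.271],[0,0,-0.309],[0,0,-0.309],[0.025,-0.035,-0.309],[0.079,-0.104,-0.309]], delta_rot=[[0,0,0],[0,0,0],[0,0,0],[0,0,0],[0,0,0],[0,0,0],[0,0,0.06],[0,0,0.178]])

```text
clock: 55.6
position: [0.459, 0.258, 0.1671]
tcp_rot: [[-0.878, -0.478, -0.002], [-0.478, 0.878, -0.001], [0.002, 0.0, -1.0]]
contact_force: [-0.1, -1.5, -0.9]
gripper_width: 0.149
grip_force: 58.5
```

>>> step_arm(travel=[[0.047,-0.074,0],[0.094,-0.148,0],[0.142,-0.222,0],[0.189,-0.297,0],[0.236,-0.371,0],[0.283,-0.445,0],[0.33,-0.519,0],[0.377,-0.593,0]], delta_rot=[[0,0,0.119],[0,0,0.238],[0,0,0.356],[0,0,0.475],[0,0,0.593],[0,0,0.712],[0,0,0.831],[0,0,0.949]])

```text
clock: 56.4
position: [0.434, -0.0948, 0.1678]
tcp_rot: [[-1.0, 0.002, -0.002], [0.002, 1.0, 0.0], [0.002, 0.0, -1.0]]
contact_force: [1.5, -0.5, -0.3]
gripper_width: 0.149
grip_force: 58.5
```

>>> step_arm(travel=[[0.006,-0.087,0],[0.012,-0.175,0],[0.015,-0.219,0],[0.015,-0.219,0],[0.015,-0.219,0],[0.015,-0.219,0.03],[0.015,-0.219,0.07],[0.015,-0.219,0.104]], delta_rot=[[0,0,0.119],[0,0,0.237],[0,0,0.297],[0,0,0.297],[0,0,0.297],[0,0,0.297],[0,0,0.297],[0,0,0.297]])

```text
clock: 57.2
position: [0.4274, -0.2014, 0.1151]
tcp_rot: [[-0.988, 0.153, -0.001], [0.153, 0.988, 0.001], [0.001, 0.0, -1.0]]
contact_force: [0.3, -0.2, -0.3]
gripper_width: 0.147
grip_force: 58.6
```

>>> step_arm(travel=[[0,0,0],[0,0,0],[0,0,0],[0,0,0],[0,0,0]], delta_rot=[[0,0,0],[0,0,0],[0,0,0],[0,0,0],[0,0,0]])

```text
clock: 57.7
position: [0.4279, -0.2027, 0.1179]
tcp_rot: [[-0.988, 0.155, 0.001], [0.155, 0.988, -0.0], [-0.001, -0.0, -1.0]]
contact_force: [-0.3, -0.1, -0.5]
gripper_width: 0.141
grip_force: 58.6
```

```bash
python3 - <<'E'
from h import *
p=readout.sense()['position']; print(p)
im,d,W=cloud('side'); z=W[...,2]
m=(im.min(-1)>100)&(abs(W[...,0]-.4276)<.05)&(abs(W[...,1]+.2024)<.05)&(z>.105)&(z<.118)
F=W[m]; print('flange',rect(F),len(F),cv2.minEnclosingCircle((F[:,:2]*1e3).astype(np.float32))); print(cyl(W,(.428,-.2025),.033,.03,.085))
auto([(427.6,-202.4,98.5,171.1,3)])
E
```

```text
[ 0.42789382 -0.20274396  0.11791591]
flange [ 429.  -206.1   66.7   65.1   74.7] 443 ((429.494140625, -203.56436157226562), 36.732547760009766)
(array([ 428. , -202.7]), 508, np.float64(1.43))
from [ 427.8 -202.7  117.8] 171.1
T [[0.001, 0.001, 0.039], [0.001, 0.001, 0.039], [0.001, 0.001, 0.039], [0.001, 0.001, 0.039]] 
D [[0.0, 0.0, 0.0], [0.0, 0.0, 0.0], [0.0, 0.0, 0.0], [0.0, 0.0, 0.0]]
```

>>> step_arm(travel=[[0.001,0.001,0.01],[0.001,0.001,0.02],[0.001,0.001,0.028],[0.001,0.001,0.034],[0.001,0.001,0.038],[0.001,0.001,0.038]], delta_rot=[[0,0,0],[0,0,0],[0,0,0],[0,0,0],[0,0,0],[0,0,0]])

```text
clock: 58.35
position: [0.4271, -0.2021, 0.0993]
tcp_rot: [[-0.988, 0.155, 0.001], [0.155, 0.988, -0.0], [-0.001, -0.0, -1.0]]
contact_force: [-4.8, 1.3, 9.8]
gripper_width: 0.153
grip_force: 60.1
```

>>> step_arm(travel=[[0,0,0],[0,0,0],[0,0,0],[0,0,-0.06],[0,0,-0.14],[0,0,-0.2],[0,0,-0.28],[0,0,-0.28]], delta_rot=[[0,0,0],[0,0,0],[0,0,0],[0,0,0],[0,0,0],[0,0,0],[0,0,0],[0,0,0]], grip=0.4)

```text
clock: 59.15
position: [0.4284, -0.2027, 0.2431]
tcp_rot: [[-0.988, 0.155, 0.006], [0.155, 0.988, -0.003], [-0.007, -0.002, -1.0]]
contact_force: [-0.0, -1.0, 0.4]
gripper_width: 0.4
grip_force: 0.0
```

>>> step_arm(travel=[[0,0.05,0],[0,0.14,0],[0,0.23,0],[0,0.32,0],[0,0.41,0],[0,0.5,0],[0,0.5,0],[0,0.5,0]], delta_rot=[[0,0,0],[0,0,0],[0,0,0],[0,0,0],[0,0,0],[0,0,0],[0,0,0],[0,0,0]])

```text
clock: 59.95
position: [0.4657, 0.0458, 0.2375]
tcp_rot: [[-0.988, 0.152, -0.001], [0.152, 0.988, -0.0], [0.001, -0.001, -1.0]]
contact_force: [0.7, -0.5, -0.8]
gripper_width: 0.399
grip_force: 0.0
```

```bash
python3 - <<'E'
from h import *
im,d,W=cloud('top'); z=W[...,2]; save('top12',im)
for n,c,r in [('rsm',(.5285,-.3275),.026),('sq',(.411,-.309),.045),('nar',(.5458,-.219),.038),('rbig',(.428,-.201),.035)]:
    F=W[(im.min(-1)>100)&(np.hypot(W[...,0]-c[0],W[...,1]-c[1])<r+.004)&(z>.088)&(z<.101)]
    A=np.c_[F[:,0]-c[0],F[:,1]-c[1],np.ones(len(F))]
    k=least_squares(lambda k:A@k-F[:,2],[0,0,.096],loss='soft_l1',f_scale=.001).x
    T=W[(np.hypot(W[...,0]-c[0],W[...,1]-c[1])<r+.004)&(z>.115)&(z<.125)]
    print(n,k.round(4),'flange',rect(F),len(F),'bar',rect(T),len(T))
im,d,W=cloud('side'); save('side12',cv2.resize(im[270:430,220:460],None,fx=3,fy=3))
E
```

```text
rsm [-0.0014 -0.0051  0.0951] flange [ 527.2 -327.8   48.8   50.5    0.9] 385 bar [ 526.8 -327.3   15.3   33.7   78.6] 157
sq [-0.0035 -0.0002  0.095 ] flange [ 417.2 -310.1   70.7   83.8   80.7] 1266 bar [ 410.1 -308.7   13.7   33.2   81. ] 146
nar [-0.0033 -0.002   0.0952] flange [ 547.8 -219.8   49.4   78.5   81.6] 817 bar [ 543.8 -219.5   15.2   34.6   82.3] 151
rbig [-0.0009  0.0046  0.0954] flange [ 428.2 -201.7   68.3   69.8   37.2] 966 bar [ 428.3 -201.3   14.9   34.2   81.2] 169
```

View pics/side12.png

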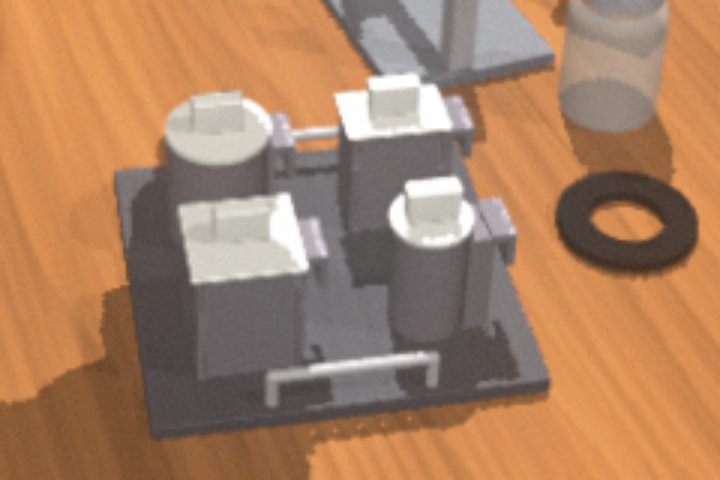

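View pics/top12.png

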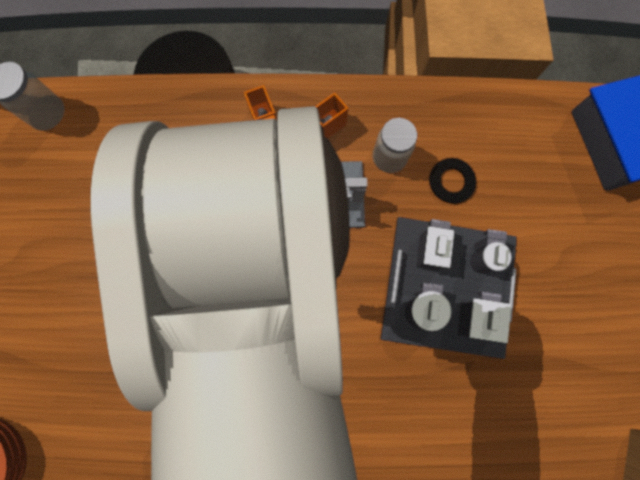

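All four lids sit flush and level, with flange tops at about 95–96 mm and tilt of 0.005 rad or less. The jar at (395,145) and the disc at (452,180) are unmoved, and the arm is clear. Handing in.

```bash
python3 -c "
from rig import manip
print(manip.close_job())"
```

```text
the job is handed in; nothing more can be done
None
```

The job is handed in: all four tubs measured fully seated on the carrier with their own lids flush, and the jar and disc looked unmoved in the last picture. The wrench was hidden behind the arm there, and no verdict came back.

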